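# Load the burn-in box, bolt its guard and dial in the channels

## Task

Load the burn-in box for the next batch: click its channel dial back to zero before anything is opened, draw the bolt, swing the clear guard right up, and set every LED driver that lies on the bench flat in a bay of its own, seated between the blue guides, either way round. Then shut the guard, slide the bolt fully home through its keeper, and only then click the dial up by one click for each driver loaded. Leave the tape roll, the red screwdriver and the black marker where they are.

Things in the scene. Friction and masses are not known exactly. Their poses are not given: they have to be found in the camera images.
- driver_1_mid (a point): centre (half-way up) of an LED driver: light-grey finned block 64 (x) x 122 (y) x 39 mm (z), 0.3 to 0.55 kg, lying flat; its own y runs along its length. Grasp it across the 64 mm width. Two or three of these drivers lie beside the box in a run; the missing one gives None
- driver_2_mid (a point): as driver_1_mid, for the second driver
- driver_3_mid (a point): as driver_1_mid, for the third driver
- burn_in_box: the burn-in box: fixed grey metal case 156 mm deep, 410 mm wide, 72 mm high; origin under its middle; x from its front (robot side) to its rear hinge, y to its left, z up; turned by up to 0.12 rad. The control pod with bolt and dial is its right quarter, three bays under the clear guard the rest
- bay_1 (a point): middle of the seat of the bay next to the pod, at seat height, 20 mm above the bench; axes of the box. A seated driver lies with its length along the box's x on two black strips, its middle 19.5 mm above this point. Inner walls stand 66 mm before and behind it, their top 46 mm above the seat
- bay_2 (a point): the same for the middle bay, 94 mm to the left of bay_1. Blue guides at the four corners of each bay (|x| from 39 to 65 mm, top 12 mm above the seat) leave 3 to 4 mm on each side of the driver; between them, beside the middle of the driver, each finger has 26 to 30 mm of room, down to 6 mm below the seat
- bay_3 (a point): the same for the left bay, 94 mm to the left of bay_2
- guard (a joint): hinge of the clear guard, rad: 0 shut, 1.75 against its open stop (swung up and leaning back). Friction holds it at any angle; moving it takes 3 to 5 N at the handle. It cannot open or shut while the bolt stands in the way
- guard_handle (a point): middle of the guard's black handle bar: round, 12 mm thick, 90 mm long, parallel to the box's y, on two posts at its ends; its axis 36 mm from the guard's face (30 mm clear between), on top of the guard near its front edge when shut. The bar can turn between the fingers, so they can point down all the way
- guard_hinge (a point): point on the guard's hinge axis (parallel to the box's y) behind bay_2; the handle bar circles it at 144 mm: when shut it lies 138 mm in front of it and 40 mm above it
- bolt (a joint): barrel bolt on top of the pod, m: 0 drawn, 0.040 fully home; it slides along the box's +y (to the left, towards the guard) through the keeper, an inverted U on the guard's right front corner. Below 0.010 it is clear of the keeper. Slides with 2 N of friction and stays where it is left
- bolt_grip (a point): middle of the gripping part of the bolt's upright black stem, 14 mm diameter; the gripping part is 24 mm tall, this point 12 mm below its top and 18 mm above the tops of the two steel saddles at either end of its travel
- dial (a joint): channel dial, rad, positive clockwise seen from above: 0 is zero (pointer at the red tick at the box's front), one click is 0.5236 rad (30 degrees), with a click-stop at each; the knob falls into the nearest when let go. Passing a click takes about 0.05 N m. A stop lies just below zero. It starts near 2 or 3 clicks and settles there in the first half second
- dial_grip (a point): on the dial's upright axis, at the height to grip: round knurled black knob, 42 mm diameter, 26 mm tall, this point 13 mm below its top and 16 mm above the pod's face; 75 mm behind the bolt
- tape_roll_mid (a point): bystander: roll of black tape, 91 mm across, 18 mm tall, lying flat; leave alone (this is its middle)
- screwdriver_red_mid (a point): bystander: red-handled screwdriver, 204 mm long, 29 mm thick, lying; leave alone (its middle)
- marker_black_mid (a point): bystander: black and white felt marker, 138 mm long, 17 mm thick, lying; leave alone (its middle)

How it is judged:
By the outcome, as a careful person would: the job done as asked, in the order asked, and still so for the second after the job is handed in, with the robot touching nothing.
Of driver_1, driver_2, driver_3 only 2 to 3 are there at a start; the rules pass over those that are not, and their reading is None.
At some moment in a run one of driver_1, driver_2, driver_3 may be knocked a few centimetres aside while the robot is not near it.
Once in a run the grip may slacken for a moment while it holds something.
It also fails if it takes over 208 s, if anything falls off the work surface, if the arm or the gripper's body presses on something with over 40 N, if the wrist force passes 120 N, or if a joint passes its speed limit or range.

## Robot

A 6-joint arm with a two-finger parallel gripper is mounted at the origin on a cart in front of the work surface, level with it; the furniture and walls round the work are solid. World frame = base frame: x ahead of the robot, y to its left, z up, the work surface at z = 0. Lengths are in m, angles in rad, forces in N, time in s.
With the tool pointing down it reaches from about 0.35 to 0.95 m from the base axis. Payload 17.4 kg.
Tool frame: the origin (TCP) lies at the very end of the fingers, on their centre line; the grasp point (between the pads) lies 19 mm behind it; z points along the fingers, y is the line along which they close (so a half turn about z gives the same grasp; the last joint's range is limited). The gripper opens to 93 mm and grips with 3 to 60 N. Pads are 15 mm wide; open, the fingers measure 128 mm over their backs; the gripper's body (75 mm by 188 mm) begins 65 mm behind the grasp point.
Start: joints at [1.098, 0.116, 1.442, -0, 1.584, -0.038], TCP at [0.284, 0.612, 0.219] pointing down, gripper open.
Joint ranges: [-2.83, 2.83], [-0.83, 2.19], [0.07, 2.5], [-1.14, 4.28], [0.01, 3], [-2.97, 2.97]. Speed limits (rad/s): [1.89, 1.89, 2.22, 3.14, 3.14, 3.14].

## Interface

Orientations are given as a rotation vector (axis times angle).
In Python, from plant import sense, camera, camera_model, finish_job gives the robot as it stands. The module is installed in compiled form; this text tells all that it offers.
- The arm moves only by the shell command python3 -m handwheel 'ROWS' [FORCE]. ROWS is JSON, a list of rows, each an object of numbers: "tx", "ty", "tz": the shift along the tool's x, y, z normalised to -1 to 1, where 1 is 0.1 m; "twist": the turn about the tool's z normalised to -1 to 1, where 1 is 0.12 rad; "hand": the gripper command: -1 is shut, 1 is fully open, values between are in proportion. A call has 1 to 12 rows; each row shifts and turns the commanded pose from where the row before left it, along the tool's axes as they then stand; what a row does not reach is not made up. A row lasts 1/12 s, in which the tool goes at most 41.7 mm and 7.16 degrees, less where a joint would pass 70% of its speed; a pose out of reach is approached as far as the arm can. A call with a number of a shift or a turn outside -1 to 1 is refused whole. A call with a gripper value outside its range is refused whole. The fingers move at their own pace and stop on an object; FORCE is the grip in N (left out, the last holds). Time passes only in rows, so rows that do not move let the fingers close. It gives the time, the measured TCP pose, the force, the opening and the grip force at its end, in the units of the state.
- sense(): the state, without advancing time (a new reading comes with each control period).
- camera(name): name is "side" or "top"; returns (picture, depth): 400x640x3 uint8, red, green, blue; 400x640 float32, m along the optical axis (not along the pixel's ray), 0 where there is no reading.
- camera_model(name): a dict with "intrinsics" (3x3 intrinsics, pixels), "R" (3x3) and "t" (3): a world point X has camera coordinates R X + t. Camera axes: x right, y down, z forward; pixel columns grow to the right and rows downward; lengths in m; the calibration is good to about 2 mm. A picture is of the moment at which its call begins. camera_model takes no time and is no camera call.
- finish_job(): hands the job in; it is judged then, once.
The state is a dict: "time_s": time; "q": joint angles; "dq": joint speeds; "effort": joint torques, N m; "eef_pos": TCP position; "tool_rot": TCP orientation; "ft_force": force on the tool from outside, world axes, zero at the start; "torque": the same for the moment, N m; "opening": finger opening in m; "gripper_force": force on a finger pad.
Only numpy, scipy, OpenCV 4.12 (cv2) and the standard library are available. Lean on these libraries where they do the work, as an engineer would, in place of code of your own. Each camera call takes 0.05 s, during which the arm holds its last target. There are 200 camera calls.

## Working session

There is one attempt and no reset: what is moved stays moved. The work goes in short steps, Python scripts to look and compute and a shell command to move; the robot and the scene stay as the last step left them, time stands still between calls to the robot, and variables do not carry over. Pictures are saved under pics/ and viewed, at most 15 in all, crops included, and the job is handed in when it is done.

```bash
mkdir -p pics; cat > h.py <<'E'
import numpy as np, cv2, sys
from plant import sense, camera, camera_model
from scipy.spatial.transform import Rotation as Ro
def snap(n,f=None):
    p,d=camera(n)
    if f: cv2.imwrite('pics/'+f,p[:,:,::-1])
    return p,d
def pts(n,d):
    m=camera_model(n);K,R,t=[np.array(m[k]) for k in('intrinsics','R','t')]
    v,u=np.mgrid[:400,:640]
    c=np.stack([(u-K[0,2])/K[0,0]*d,(v-K[1,2])/K[1,1]*d,d],-1)
    return (c-t)@R
def ray(n,u,v,z):
    m=camera_model(n);K,R,t=[np.array(m[k]) for k in('intrinsics','R','t')]
    o=-R.T@t; r=R.T@np.linalg.inv(K)@np.array([u,v,1.])
    return o+r*(z-o[2])/r[2]
def proj(n,X):
    m=camera_model(n);K,R,t=[np.array(m[k]) for k in('intrinsics','R','t')]
    c=R@np.array(X)+t; p=K@c; return p[:2]/p[2]
def togo(X,yaw=None):
    """print shift in tool units (1=0.1m) to world X, and twist units so tool y axis has world heading yaw"""
    s=sense();R=Ro.from_rotvec(s['tool_rot']).as_matrix()
    print('shift',np.round(R.T@(np.array(X)-s['eef_pos'])*10,3),end=' ')
    if yaw is not None:
        w=np.array([np.cos(yaw),np.sin(yaw),0]); l=R.T@w
        a=np.arctan2(-l[0],l[1]); a=(a+np.pi/2)%np.pi-np.pi/2
        print('twist',round(a/0.12,2),end='')
    print()
def st():
    s=sense();R=Ro.from_rotvec(s['tool_rot']).as_matrix()
    print('t',round(s['time_s'],2),'tcp',np.round(s['eef_pos'],4),'xax',np.round(R[:,0],3),'yax',np.round(R[:,1],3),'zax',np.round(R[:,2],3),'F',np.round(s['ft_force'],1),'op',round(s['opening'],4),'q',np.round(s['q'],2))
E
python3 - <<'E'
from h import *
for n in('side','top'):
    p,d=snap(n,n+'0.png'); m=camera_model(n); R=np.array(m['R']);print(n,-R.T@np.array(m['t']),R[2],np.array(m['intrinsics'])[0,0],(d>0).mean())
st()
E
```

```text
side [-0.37904494 -0.49177559  1.0538959 ] [ 0.63932736  0.3601234  -0.67939065] 437.6954797987222 0.99631640625
top [0.40588027 0.03430958 1.26322199] [ 0.10698305 -0.0016342  -0.9942595 ] 423.60940286766714 0.996078125
t 0.1 tcp [0.2842 0.612  0.218 ] xax [-0.907  0.421  0.   ] yax [ 0.421  0.907 -0.001] zax [-0.    -0.001 -1.   ] F [0.7 0.6 0.3] op 0.0929 q [ 1.1   0.12  1.44 -0.    1.58 -0.04]
```

View pics/top0.png

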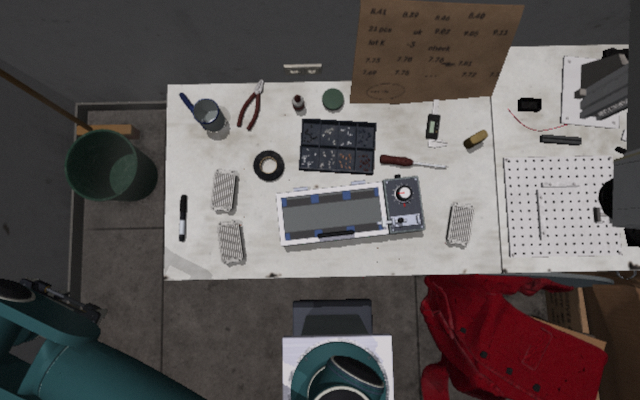

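View pics/side0.png

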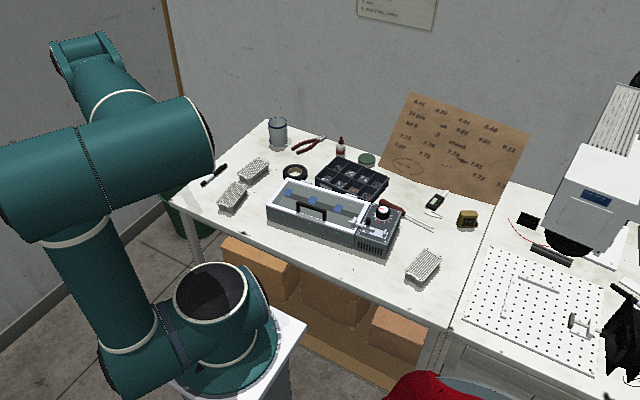

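The top view shows the drivers at about (224,191), (231,243) and (460,225). The box is at about (350,212), with the pod's dial at (403,194) and the bolt at (405,220). The bystanders are the tape (268,165), screwdriver (397,160) and marker (183,217).

```bash
python3 - <<'E'
from h import *
p,d=snap('top'); P=pts('top',d); ps,ds=snap('side'); S=pts('side',ds)
print('bench z',np.median(P[255:265,300:400,2]), np.median(S[265:275,300:320,2]))
Z=P[...,2]
lo=(Z>0.025)&(Z<0.055)
for n,(u,v) in dict(a=(224,191),b=(231,243),c=(460,225)).items():
    m=np.zeros((400,640),np.uint8); m[v-32:v+32,u-28:u+28]=lo[v-32:v+32,u-28:u+28]
    k,l,s,c=cv2.connectedComponentsWithStats(m); i=1+np.argmax(s[1:,4]); q=P[l==i]
    r=cv2.minAreaRect((q[:,:2]*1000).astype(np.float32)); b=cv2.boxPoints(r)
    e=(b[1]-b[0],b[2]-b[1]); L=max(e,key=np.linalg.norm)
    print(n,np.round(r[0],1),np.round(r[1],1),'len heading',round(np.arctan2(L[1],L[0])%np.pi,3),'z',np.percentile(q[:,2],90),len(q))
for (n,P_) in (('top',P),('side',S)):
    m=(P_[...,2]>0.06)&(P_[...,2]<0.09)&(P_[...,0]>.25)&(P_[...,0]<.62)&(P_[...,1]>-.35)&(P_[...,1]<.3)
    k,l,s,c=cv2.connectedComponentsWithStats(m.astype(np.uint8)); i=1+np.argmax(s[1:,4]);q=P_[l==i]
    r=cv2.minAreaRect((q[:,:2]*1000).astype(np.float32));print(n,'box',r,np.percentile(q[:,2],[50,90])); print(cv2.boxPoints(r))
cv2.imwrite('pics/topz.png',cv2.resize(p[160:260,260:440],(792,440),interpolation=cv2.INTER_CUBIC)[:,:,::-1])
cv2.imwrite('pics/sidez.png',cv2.resize(ps[170:265,255:410],(775,475),interpolation=cv2.INTER_CUBIC)[:,:,::-1])
E
```

```text
bench z -0.00025977918858726616 -0.01952052404063598
a [579.5 322.2] [ 65.7 122.1] len heading 3.037 z 0.041116432538769516 875
b [428.  301.5] [122.   65.1] len heading 0.13 z 0.041024452694462525 910
c [ 465.4 -369.2] [ 66.2 121.2] len heading 2.925 z 0.04121019425705297 904
top box ((510.30224609375, -45.75799560546875), (159.57044982910156, 410.72479248046875), 5.120898723602295) [0.07210133 0.07563485]
[[ 412.50534  151.66327]
 [ 449.16562 -257.42215]
 [ 608.0991  -243.17926]
 [ 571.43884  165.90616]]
side box ((508.482666015625, -47.05647277832031), (163.7161102294922, 409.27484130859375), 5.007774353027344) [0.07125751 0.07505884]
[[ 409.0741   149.65436]
 [ 444.80005 -258.05823]
 [ 607.89124 -243.7673 ]
 [ 572.1653   163.94528]]
```

View pics/topz.png

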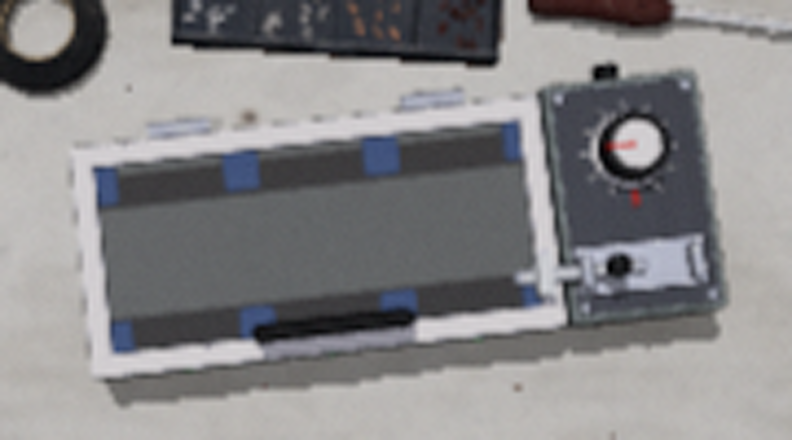

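View pics/sidez.png

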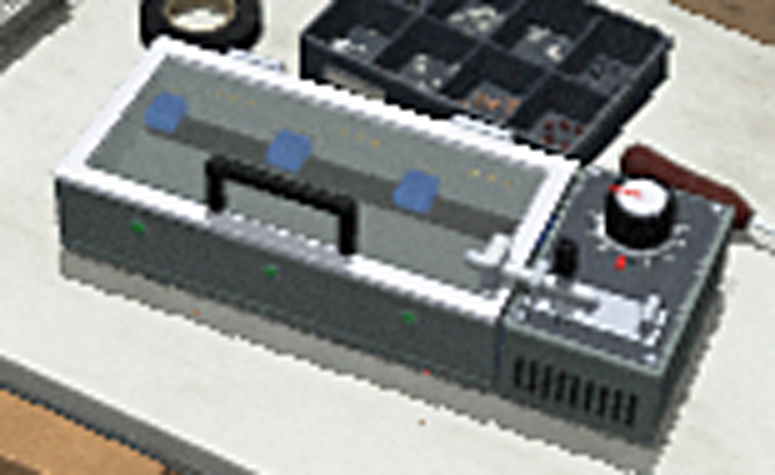

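The pointer is red and points left, which is +90° (3 clicks). The red tick is at the front. In the crop the bolt stem is at about (619,264) and the handle at about (335,325).

```bash
python3 - <<'E'
from h import *
p,d=snap('top'); P=pts('top',d);ps,ds=snap('side'); S=pts('side',ds)
bx=np.array([np.cos(.0893),np.sin(.0893)]);by=np.array([-bx[1],bx[0]]);c0=np.array([.5103,-.0458])
def box(q): r=np.asarray(q)[...,:2]-c0; return np.stack([r@bx,r@by,np.asarray(q)[...,2]],-1)
B=box(P);BS=box(S)
for n,X in(('top',B),('side',BS)):
  pod=(X[...,1]<-.105)&(X[...,1]>-.2)&(abs(X[...,0])<.075)
  kn=pod&(X[...,0]>.0)&(X[...,2]>.094); b=pod&(X[...,0]<-.005)&(X[...,2]>.085)
  print(n,'face z',np.median(X[pod&(X[...,0]>-.01)&(X[...,2]<.085)][:,2]))
  q=X[kn];print('knob',len(q),q.min(0),q.max(0),np.median(q,0), cv2.minEnclosingCircle(q[:,:2].astype(np.float32)))
  q=X[b];print('bolt',len(q));
  if n=='top':print(np.round(q*1000).astype(int).tolist())
  else:
    q=q[q[:,2]>.105];print('stem',len(q),q.min(0),q.max(0),np.median(q,0))
  h=(X[...,1]>-.08)&(abs(X[...,1])<.2)&(X[...,0]<-.0)&(X[...,0]>-.1)&(X[...,2]>.1)&(X[...,2]<.13);q=X[h];print('handle',len(q),q.min(0),q.max(0),np.median(q,0))
s=sense();print(s['time_s'])
E
```

```text
top face z 0.07259182083110127
knob 188 [ 0.0074366  -0.17492289  0.09500779] [ 0.0486866  -0.13218415  0.10795011] [ 0.02804499 -0.15281606  0.10135658] ((0.028063727542757988, -0.15354730188846588), 0.021671341732144356)
bolt 97
[[-37, -184, 92], [-37, -188, 88], [-38, -180, 86], [-39, -181, 91], [-39, -184, 91], [-40, -187, 90], [-42, -181, 92], [-42, -183, 91], [-42, -187, 90], [-37, -113, 86], [-37, -115, 90], [-37, -117, 89], [-41, -128, 119], [-41, -131, 117], [-41, -133, 122], [-44, -181, 90], [-45, -183, 93], [-45, -186, 91], [-39, -112, 87], [-40, -114, 93], [-40, -117, 90], [-42, -126, 99], [-43, -125, 121], [-43, -128, 119], [-44, -130, 120], [-44, -133, 122], [-44, -136, 118], [-43, -145, 86], [-44, -148, 89], [-44, -151, 86], [-47, -181, 86], [-47, -184, 88], [-48, -185, 93], [-42, -112, 87], [-43, -114, 90], [-43, -116, 91], [-43, -120, 89], [-43, -123, 87], [-44, -125, 88], [-45, -125, 107], [-46, -125, 119], [-46, -128, 117], [-47, -129, 124], [-47, -132, 122], [-47, -135, 123], [-46, -144, 89], [-47, -149, 91], [-50, -181, 86], [-50, -183, 90], [-51, -185, 90], [-51
[... 714 characters left out ...]
0, 86], [-54, -112, 93], [-54, -115, 89], [-54, -117, 95], [-56, -113, 87], [-57, -114, 92]]
handle 161 [-0.06999507 -0.00077459  0.10743814] [-0.0579824   0.09780478  0.12039629] [-0.06418814  0.04882782  0.1147161 ]
side face z 0.06853429822598993
knob 126 [ 0.00545349 -0.1762389   0.0942449 ] [ 0.04722771 -0.1328241   0.10515832] [ 0.02449413 -0.15513915  0.10041921] ((0.026053085923194885, -0.15507324039936066), 0.022360235452651978)
bolt 89
stem 25 [-0.05502718 -0.13818485  0.10605155] [-0.0398993  -0.12561387  0.12343279] [-0.04983912 -0.13159453  0.11793892]
handle 133 [-0.07337529 -0.00287475  0.10009363] [-0.05785287  0.09878044  0.11988501] [-0.06645723  0.04539544  0.11286271]
0.3
```

```bash
R='[{"twist":0.99},{"twist":0.99},{"twist":0.99},{"twist":0.99},{"twist":0.99},{"twist":0.99},{"twist":0.99},{"twist":0.99},{"twist":0.99},{"twist":0.99},{"twist":0.99}]' ; python3 -m handwheel '[{"twist":0.99},{"twist":0.99},{"twist":0.99},{"twist":0.99},{"twist":0.99},{"twist":0.99},{"twist":0.99},{"twist":0.99},{"twist":0.99},{"twist":0.99},{"twist":0.99}]' 20
python3 -m handwheel '[{"twist":0.99},{"twist":0.99},{"twist":0.99},{"twist":0.99},{"twist":0.99},{"twist":0.99},{"twist":0.99},{"twist":0.99},{"twist":0.99},{"twist":0.99},{"twist":0.99,"hand":0.3},{"hand":0.3}]'
cat >> h.py <<'E'
YAW=.0893
bx=np.array([np.cos(YAW),np.sin(YAW)]);by=np.array([-bx[1],bx[0]]);c0=np.array([.5103,-.0458])
def W(x,y,z): return np.r_[c0+x*bx+y*by,z]
DIAL=(.027,-.154); BOLT=(-.047,-.131)
E
python3 - <<'E'
from h import *
st(); togo(W(*DIAL,.2),YAW+np.pi/2)
E
```

```text
t 0.3 tcp [0.2843 0.6122 0.2184] xax [-0.907  0.421  0.   ] yax [ 0.421  0.907 -0.   ] zax [-0. -0. -1.] F [-0.  -0.8 -0.4] op 0.0931 q [ 1.1   0.12  1.44  0.    1.58 -0.04]
shift [-5.826 -6.214  0.186] twist -4.37$[0]: bad value
$[0]: bad value
```

```bash
python3 -m handwheel '[{"tx":0,"ty":0,"tz":0,"twist":0.99,"hand":0.3},{"tx":0,"ty":0,"tz":0,"twist":0.99,"hand":0.3},{"tx":0,"ty":0,"tz":0,"twist":0.99,"hand":0.3},{"tx":0,"ty":0,"tz":0,"twist":0.99,"hand":0.3},{"tx":0,"ty":0,"tz":0,"twist":0.99,"hand":0.3},{"tx":0,"ty":0,"tz":0,"twist":0.99,"hand":0.3},{"tx":0,"ty":0,"tz":0,"twist":0.99,"hand":0.3},{"tx":0,"ty":0,"tz":0,"twist":0.99,"hand":0.3},{"tx":0,"ty":0,"tz":0,"twist":0.99,"hand":0.3},{"tx":0,"ty":0,"tz":0,"twist":0.99,"hand":0.3},{"tx":0,"ty":0,"tz":0,"twist":0.99,"hand":0.3}]' 20
python3 -c "
from h import *
st(); togo(W(*DIAL,.2),YAW+np.pi/2)"
```

```text
time_s: 1.22
eef_pos: [0.2843, 0.6122, 0.2186]
tool_rot: [2.409, 2.017, -0.0]
ft_force: [-0.8, 0.5, 0.8]
opening: 0.0604
gripper_force: 0.0
t 1.22 tcp [0.2843 0.6122 0.2186] xax [ 0.176  0.984 -0.   ] yax [ 0.984 -0.176 -0.   ] zax [-0. -0. -1.] F [-0.8  0.5  0.8] op 0.0604 q [1.1  0.12 1.44 0.   1.58 1.27]
shift [-7.495  4.046  0.187] twist 10.87
```

```bash
python3 -m handwheel '[{"tx":-0.3,"ty":0.16,"tz":0,"twist":0,"hand":0.3},{"tx":-0.3,"ty":0.16,"tz":0,"twist":0,"hand":0.3},{"tx":-0.3,"ty":0.16,"tz":0,"twist":0,"hand":0.3},{"tx":-0.3,"ty":0.16,"tz":0,"twist":0,"hand":0.3},{"tx":-0.3,"ty":0.16,"tz":0,"twist":0,"hand":0.3},{"tx":-0.3,"ty":0.16,"tz":0,"twist":0,"hand":0.3},{"tx":-0.3,"ty":0.16,"tz":0,"twist":0,"hand":0.3},{"tx":-0.3,"ty":0.16,"tz":0,"twist":0,"hand":0.3},{"tx":-0.3,"ty":0.16,"tz":0,"twist":0,"hand":0.3},{"tx":-0.3,"ty":0.16,"tz":0,"twist":0,"hand":0.3},{"tx":-0.3,"ty":0.16,"tz":0,"twist":0,"hand":0.3},{"tx":-0.3,"ty":0.16,"tz":0,"twist":0,"hand":0.3}]' 20
python3 -m handwheel '[{"tx":-0.3,"ty":0.16,"tz":0,"twist":0,"hand":0.3},{"tx":-0.3,"ty":0.16,"tz":0,"twist":0,"hand":0.3},{"tx":-0.3,"ty":0.16,"tz":0,"twist":0,"hand":0.3},{"tx":-0.3,"ty":0.16,"tz":0,"twist":0,"hand":0.3},{"tx":-0.3,"ty":0.16,"tz":0,"twist":0,"hand":0.3},{"tx":-0.3,"ty":0.16,"tz":0,"twist":0,"hand":0.3},{"tx":-0.3,"ty":0.16,"tz":0,"twist":0,"hand":0.3},{"tx":-0.3,"ty":0.16,"tz":0,"twist":0,"hand":0.3},{"tx":-0.3,"ty":0.16,"tz":0,"twist":0,"hand":0.3},{"tx":-0.3,"ty":0.16,"tz":0,"twist":0,"hand":0.3},{"tx":-0.3,"ty":0.16,"tz":0,"twist":0,"hand":0.3},{"tx":-0.3,"ty":0.16,"tz":0,"twist":0,"hand":0.3}]' 20 >/dev/null
python3 -m handwheel '[{"tx":0,"ty":0,"tz":0,"twist":0.99,"hand":0.3},{"tx":0,"ty":0,"tz":0,"twist":0.99,"hand":0.3},{"tx":0,"ty":0,"tz":0,"twist":0.99,"hand":0.3},{"tx":0,"ty":0,"tz":0,"twist":0.99,"hand":0.3},{"tx":0,"ty":0,"tz":0,"twist":0.99,"hand":0.3},{"tx":0,"ty":0,"tz":0,"twist":0.99,"hand":0.3},{"tx":0,"ty":0,"tz":0,"twist":0.99,"hand":0.3},{"tx":0,"ty":0,"tz":0,"twist":0.99,"hand":0.3},{"tx":0,"ty":0,"tz":0,"twist":0.99,"hand":0.3},{"tx":0,"ty":0,"tz":0,"twist":0.99,"hand":0.3},{"tx":0,"ty":0,"tz":0,"twist":0.97,"hand":0.3}]' 20 >/dev/null
python3 -c "
from h import *
st(); togo(W(*DIAL,.2),YAW+np.pi/2);togo(W(*DIAL,.078),YAW+np.pi/2)"
```

```text
time_s: 2.22
eef_pos: [0.4124, 0.2232, 0.2188]
tool_rot: [2.402, 2.024, 0.001]
ft_force: [0.2, -0.6, -0.9]
opening: 0.0605
gripper_force: 0.0
t 4.13 tcp [ 0.5403 -0.1626  0.2186] xax [ 0.996  0.09  -0.   ] yax [ 0.09  -0.996 -0.   ] zax [-0.  0. -1.] F [-0.1  0.2  0.3] op 0.0604 q [-0.34 -0.13  1.68 -0.    1.58  1.14]
shift [0.075 0.35  0.186] twist 0.0
shift [0.075 0.35  1.406] twist 0.0
```

Now position, descend, and check the force.

```bash
python3 -m handwheel '[{"tx":0.075,"ty":0.35,"tz":0,"twist":0,"hand":0.3},{"tx":0,"ty":0,"tz":0.35,"twist":0,"hand":0.3},{"tx":0,"ty":0,"tz":0.35,"twist":0,"hand":0.3},{"tx":0,"ty":0,"tz":0.3,"twist":0,"hand":0.3},{"tx":0,"ty":0,"tz":0.2,"twist":0,"hand":0.3},{"tx":0,"ty":0,"tz":0.1,"twist":0,"hand":0.3},{"tx":0,"ty":0,"tz":0.1,"twist":0,"hand":0.3},{"tx":0,"ty":0,"tz":0,"twist":0,"hand":0.3},{"tx":0,"ty":0,"tz":0,"twist":0,"hand":-1},{"tx":0,"ty":0,"tz":0,"twist":0,"hand":-1},{"tx":0,"ty":0,"tz":0,"twist":0,"hand":-1},{"tx":0,"ty":0,"tz":0,"twist":0,"hand":-1}]' 20
python3 -c "
from h import *
st(); togo(W(*DIAL,.078),YAW+np.pi/2);snap('side','dial1.png')
p=cv2.imread('pics/dial1.png');cv2.imwrite('pics/dial1z.png',cv2.resize(p[150:280,300:460],(640,520)))"
```

```text
time_s: 5.13
eef_pos: [0.5517, -0.195, 0.0801]
tool_rot: [-3.135, -0.15, -0.002]
ft_force: [-2.2, 12.2, 6.3]
opening: 0.0418
gripper_force: 20.0
t 5.13 tcp [ 0.5517 -0.195   0.0801] xax [0.995 0.096 0.002] yax [ 0.096 -0.995 -0.003] zax [ 0.001  0.003 -1.   ] F [-2.2 12.2  6.3] op 0.0418 q [-0.39 -0.01  1.8   0.    1.35  1.09]
shift [-0.009  0.017  0.021] twist 0.05
```

View pics/dial1z.png

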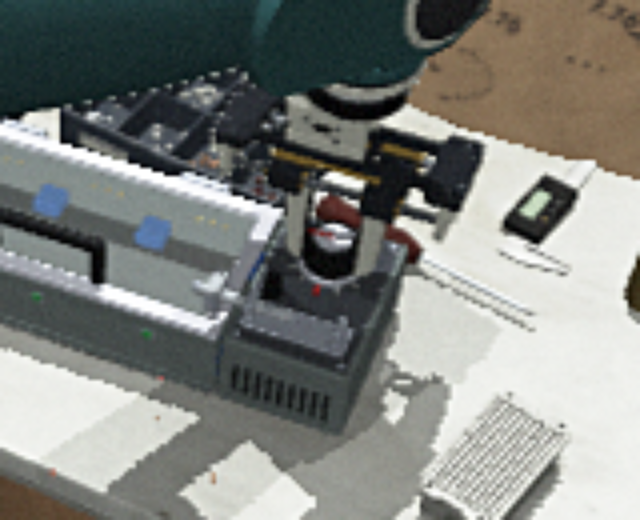

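The fingers hold the knob at 41.8 mm, slightly off in y. I'll ease that and turn it counter-clockwise by 90°.

```bash
python3 -m handwheel '[{"tx":0,"ty":-0.018,"tz":0,"twist":0,"hand":-1},{"tx":0,"ty":0,"tz":0,"twist":-0.9,"hand":-1},{"tx":0,"ty":0,"tz":0,"twist":-0.9,"hand":-1},{"tx":0,"ty":0,"tz":0,"twist":-0.9,"hand":-1},{"tx":0,"ty":0,"tz":0,"twist":-0.9,"hand":-1},{"tx":0,"ty":0,"tz":0,"twist":-0.9,"hand":-1},{"tx":0,"ty":0,"tz":0,"twist":-0.9,"hand":-1},{"tx":0,"ty":0,"tz":0,"twist":-0.9,"hand":-1},{"tx":0,"ty":0,"tz":0,"twist":-0.9,"hand":-1},{"tx":0,"ty":0,"tz":0,"twist":-0.9,"hand":-1},{"tx":0,"ty":0,"tz":0,"twist":-0.9,"hand":-1}]'
python3 -m handwheel '[{"tx":0,"ty":0,"tz":0,"twist":-0.9,"hand":-1},{"tx":0,"ty":0,"tz":0,"twist":-0.9,"hand":-1},{"tx":0,"ty":0,"tz":0,"twist":-0.9,"hand":-1},{"tx":0,"ty":0,"tz":0,"twist":-0.9,"hand":-1},{"tx":0,"ty":0,"tz":0,"twist":-0.6,"hand":-1},{"tx":0,"ty":0,"tz":0,"twist":0,"hand":-1}]'
python3 -c "
from h import *
st();print(sense()['torque']); togo(W(*DIAL,.078),YAW)"
```

```text
time_s: 6.1
eef_pos: [0.5524, -0.1959, 0.0802]
tool_rot: [2.606, 1.746, 0.003]
ft_force: [9.0, -7.4, -1.8]
opening: 0.0414
gripper_force: 20.0
time_s: 6.6
eef_pos: [0.5531, -0.196, 0.0802]
tool_rot: [2.087, 2.34, 0.003]
ft_force: [14.2, -7.3, -4.8]
opening: 0.0414
gripper_force: 20.0
t 6.6 tcp [ 0.5531 -0.196   0.0802] xax [-0.114  0.994 -0.003] yax [0.994 0.114 0.005] zax [ 0.006 -0.003 -1.   ] F [14.2 -7.3 -4.8] op 0.0414 q [-0.38 -0.01  1.8  -0.    1.34 -0.5 ]
[-1.38570411 -2.54069093 -0.04885534]
shift [-0.005 -0.022  0.022] twist 0.2
```

```bash
python3 -m handwheel '[{"tx":0,"ty":0,"tz":0,"twist":0.1,"hand":0.3},{"tx":0,"ty":0,"tz":0,"twist":0,"hand":0.3},{"tx":0,"ty":0,"tz":0,"twist":0,"hand":0.3},{"tx":0,"ty":0,"tz":-0.3,"twist":0,"hand":0.3},{"tx":0,"ty":0,"tz":-0.4,"twist":0,"hand":0.3},{"tx":0,"ty":0,"tz":-0.2,"twist":0,"hand":-0.3},{"tx":0,"ty":-0.35,"tz":0,"twist":0,"hand":-0.3},{"tx":0,"ty":-0.4,"tz":0,"twist":0,"hand":-0.3},{"tx":0,"ty":0,"tz":0,"twist":0,"hand":-0.3}]'
python3 -c "
from h import *
st();togo(W(*BOLT,.14),YAW)
snap('side','a2.png');snap('top','b2.png')
a=cv2.resize(cv2.imread('pics/a2.png')[160:250,330:450],(480,360),interpolation=2);b=cv2.resize(cv2.imread('pics/b2.png')[160:250,350:430],(320,360),interpolation=2)
cv2.imwrite('pics/c2.png',np.hstack([a,b]))"
```

```text
time_s: 7.35
eef_pos: [0.4723, -0.2023, 0.1693]
tool_rot: [2.112, 2.326, -0.001]
ft_force: [-0.7, 0.3, 0.3]
opening: 0.0385
gripper_force: 0.0
t 7.35 tcp [ 0.4723 -0.2023  0.1693] xax [-0.096  0.995 -0.001] yax [ 0.995  0.096 -0.   ] zax [-0.    -0.001 -1.   ] F [-0.7  0.3  0.3] op 0.0385 q [-0.45 -0.22  1.85 -0.    1.52 -0.55]
shift [0.215 0.049 0.293] twist 0.06
```

View pics/c2.png

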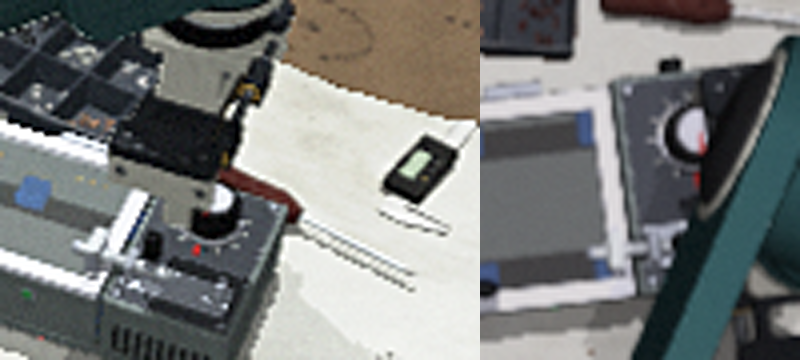

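```bash
cat >> h.py <<'E'
def pointer():
    for n in('side','top'):
        p,_=snap(n); p=p.astype(int); u0,v0=proj(n,W(*DIAL,.1015))
        m=(p[...,0]>p[...,1]+45)&(p[...,0]>p[...,2]+45)
        for v,u in np.argwhere(m):
            if abs(u-u0)<14 and abs(v-v0)<14:
                X=ray(n,u,v,.1015)[:2]-c0; x,y=X@bx-DIAL[0],X@by-DIAL[1]
                if np.hypot(x,y)<.025: print(n,(u,v),'mm',round(x*1e3),round(y*1e3),'cw deg from front',round(np.degrees(np.arctan2(y,-x))))
E
python3 -c "
from h import *
pointer()"
```

```text
side (np.int64(381), np.int64(212)) mm -14 1 cw deg from front 5
side (np.int64(382), np.int64(212)) mm -13 -1 cw deg from front -6
side (np.int64(381), np.int64(213)) mm -19 0 cw deg from front 0
top (np.int64(405), np.int64(194)) mm -2 0 cw deg from front 0
top (np.int64(405), np.int64(195)) mm -5 0 cw deg from front 4
top (np.int64(405), np.int64(196)) mm -8 1 cw deg from front 5
top (np.int64(405), np.int64(197)) mm -11 1 cw deg from front 6
```

The dial reads zero. Next is the bolt.

```bash
python3 -m handwheel '[{"tx":0.21,"ty":0.05,"tz":0,"twist":0.06,"hand":-0.3},{"tx":0,"ty":0,"tz":0.3,"twist":0,"hand":-0.3},{"tx":0,"ty":0,"tz":0.2,"twist":0,"hand":-0.3},{"tx":0,"ty":0,"tz":0.15,"twist":0,"hand":-0.3},{"tx":0,"ty":0,"tz":0.07,"twist":0,"hand":-0.3},{"tx":0,"ty":0,"tz":0,"twist":0,"hand":-0.3},{"tx":0,"ty":0,"tz":0,"twist":0,"hand":-1},{"tx":0,"ty":0,"tz":0,"twist":0,"hand":-1},{"tx":0,"ty":0,"tz":0,"twist":0,"hand":-1},{"tx":0,"ty":0,"tz":0,"twist":0,"hand":-1}]' 20
python3 -c "
from h import *
st();togo(W(*BOLT,.097),YAW);togo(W(BOLT[0],BOLT[1]-.042,.097))"
```

```text
time_s: 8.38
eef_pos: [0.477, -0.1814, 0.0975]
tool_rot: [-2.117, -2.316, 0.008]
ft_force: [-27.1, -1.7, 15.8]
opening: 0.0133
gripper_force: 20.0
t 8.38 tcp [ 0.477  -0.1814  0.0975] xax [-0.089  0.996 -0.001] yax [ 0.996  0.089 -0.006] zax [-0.006 -0.001 -1.   ] F [-27.1  -1.7  15.8] op 0.0133 q [-0.41 -0.19  1.93 -0.    1.4  -0.5 ]
shift [ 0.011 -0.018  0.005] twist 0.0
shift [-0.409 -0.018  0.005]
```

```bash
python3 -m handwheel '[{"tx":0,"ty":-0.02,"tz":-0.01,"twist":0,"hand":-1},{"tx":0,"ty":0,"tz":0,"twist":0,"hand":-1},{"tx":-0.1,"ty":0,"tz":0,"twist":0,"hand":-1},{"tx":-0.1,"ty":0,"tz":0,"twist":0,"hand":-1},{"tx":-0.1,"ty":0,"tz":0,"twist":0,"hand":-1},{"tx":-0.1,"ty":0,"tz":0,"twist":0,"hand":-1},{"tx":-0.02,"ty":0,"tz":0,"twist":0,"hand":-1},{"tx":0,"ty":0,"tz":0,"twist":0,"hand":-1}]'
python3 -c "
from h import *
st();togo(W(BOLT[0],BOLT[1]-.042,.097))"
```

```text
time_s: 9.05
eef_pos: [0.4804, -0.2221, 0.0977]
tool_rot: [-2.118, -2.316, -0.001]
ft_force: [-9.4, 9.3, 0.5]
opening: 0.0135
gripper_force: 20.0
t 9.05 tcp [ 0.4804 -0.2221  0.0977] xax [-0.089  0.996  0.003] yax [ 0.996  0.089 -0.002] zax [-0.002  0.003 -1.   ] F [-9.4  9.3  0.5] op 0.0135 q [-0.48 -0.14  1.9   0.    1.39 -0.57]
shift [-0.001 -0.015  0.007]
```

```bash
python3 -m handwheel '[{"tx":0,"ty":0,"tz":0,"twist":0,"hand":-0.3},{"tx":0,"ty":0,"tz":0,"twist":0,"hand":-0.3},{"tx":0,"ty":0,"tz":-0.3,"twist":0,"hand":-0.3},{"tx":0,"ty":0,"tz":-0.35,"twist":0,"hand":-0.3},{"tx":0,"ty":0,"tz":0,"twist":0,"hand":-0.3}]'
python3 -c "
from h import *
st();togo(W(-.065,.048,.094),YAW)"
```

```text
time_s: 9.47
eef_pos: [0.4832, -0.2238, 0.1699]
tool_rot: [2.114, 2.312, 0.004]
ft_force: [-0.2, 0.0, 1.7]
opening: 0.0324
gripper_force: 0.0
t 9.47 tcp [ 0.4832 -0.2238  0.1699] xax [-0.09   0.996 -0.005] yax [0.996 0.09  0.008] zax [ 0.008 -0.004 -1.   ] F [-0.2  0.   1.7] op 0.0324 q [-0.48 -0.19  1.82  0.    1.5  -0.57]
shift [ 2.233 -0.226  0.747] twist 0.0
```

```bash
python3 -m handwheel '[{"tx":0.37,"ty":-0.038,"tz":0,"twist":0,"hand":-0.3},{"tx":0.37,"ty":-0.038,"tz":0,"twist":0,"hand":-0.3},{"tx":0.37,"ty":-0.038,"tz":0,"twist":0,"hand":-0.3},{"tx":0.37,"ty":-0.038,"tz":0,"twist":0,"hand":-0.3},{"tx":0.37,"ty":-0.038,"tz":0,"twist":0,"hand":-0.3},{"tx":0.37,"ty":-0.038,"tz":0,"twist":0,"hand":-0.3},{"tx":0,"ty":0,"tz":0.3,"twist":0,"hand":-0.3},{"tx":0,"ty":0,"tz":0.25,"twist":0,"hand":-0.3},{"tx":0,"ty":0,"tz":0.19,"twist":0,"hand":-0.3},{"tx":0,"ty":0,"tz":0,"twist":0,"hand":-0.3},{"tx":0,"ty":0,"tz":0,"twist":0,"hand":-0.8},{"tx":0,"ty":0,"tz":0,"twist":0,"hand":-0.8}]' 12
python3 -m handwheel '[{"tx":0,"ty":0,"tz":0,"twist":0,"hand":-0.8},{"tx":0,"ty":0,"tz":0,"twist":0,"hand":-0.8}]'
python3 -c "
from h import *
st();togo(W(-.065,.048,.094),YAW)
p,d=snap('side','hd.png');cv2.imwrite('pics/hdz.png',cv2.resize(p[140:270,240:420],(720,520))[:,:,::-1])"
```

```text
time_s: 10.47
eef_pos: [0.4393, -0.0039, 0.0904]
tool_rot: [2.119, 2.317, 0.002]
ft_force: [-0.5, 0.4, 0.5]
opening: 0.0233
gripper_force: 0.0
time_s: 10.63
eef_pos: [0.4412, -0.0038, 0.0907]
tool_rot: [2.116, 2.314, 0.008]
ft_force: [24.4, 2.7, -11.2]
opening: 0.0154
gripper_force: 12.0
t 10.63 tcp [ 0.4412 -0.0038  0.0907] xax [-0.089  0.996 -0.   ] yax [0.996 0.089 0.008] zax [ 0.008  0.    -1.   ] F [ 24.4   2.7 -11.2] op 0.0154 q [-0.07 -0.36  2.08  0.    1.41 -0.16]
shift [ 0.     0.001 -0.033] twist -0.0
```

View pics/hdz.png

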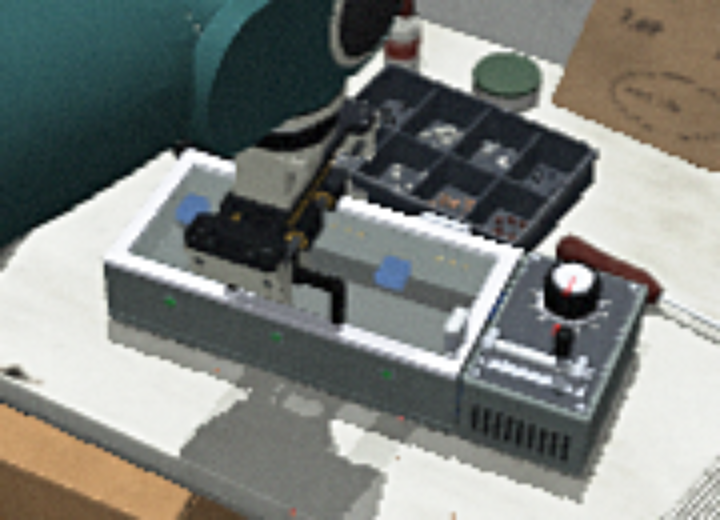

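The picture shows the bolt drawn clear of its keeper, the dial at zero and the fingers on the handle bar. Next I'll compute the arc rows.

```bash
python3 -c "
import numpy as np
f=.282+np.linspace(0,1.75,22);x=-1.44*np.cos(f);z=1.44*np.sin(f)
for a,b in zip(np.diff(x),-np.diff(z)):print('%.3f %.3f'%(a,b))"
```

```text
0.038 -0.114
0.047 -0.110
0.056 -0.106
0.065 -0.101
0.073 -0.095
0.081 -0.089
0.088 -0.082
0.094 -0.074
0.100 -0.066
0.105 -0.057
0.110 -0.048
0.113 -0.039
0.116 -0.029
0.118 -0.020
0.120 -0.010
0.120 0.000
0.120 0.010
0.118 0.020
0.116 0.030
0.113 0.040
0.110 0.049
```

```bash
python3 -m handwheel '[{"tx":0,"ty":0.02,"tz":-0.01,"twist":0,"hand":-0.8},{"tx":0,"ty":0,"tz":0,"twist":0,"hand":-0.8},{"tx":0,"ty":0.038,"tz":-0.114,"twist":0,"hand":-0.8},{"tx":0,"ty":0.047,"tz":-0.11,"twist":0,"hand":-0.8},{"tx":0,"ty":0.056,"tz":-0.106,"twist":0,"hand":-0.8},{"tx":0,"ty":0.065,"tz":-0.101,"twist":0,"hand":-0.8}]' 12
python3 -m handwheel '[{"tx":0,"ty":0.073,"tz":-0.095,"twist":0,"hand":-0.8},{"tx":0,"ty":0.081,"tz":-0.089,"twist":0,"hand":-0.8},{"tx":0,"ty":0.088,"tz":-0.082,"twist":0,"hand":-0.8},{"tx":0,"ty":0.094,"tz":-0.074,"twist":0,"hand":-0.8},{"tx":0,"ty":0,"tz":0,"twist":0,"hand":-0.8}]' 12
```

```text
time_s: 11.18
eef_pos: [0.4621, -0.0019, 0.1342]
tool_rot: [2.119, 2.317, 0.003]
ft_force: [7.3, -0.8, -10.8]
opening: 0.0114
gripper_force: 12.0
time_s: 11.6
eef_pos: [0.4959, 0.0011, 0.1703]
tool_rot: [2.119, 2.317, 0.002]
ft_force: [-8.8, -0.8, 13.8]
opening: 0.0114
gripper_force: 12.0
```

```bash
python3 -m handwheel '[{"tx":0,"ty":0.09,"tz":-0.076,"twist":0,"hand":-0.8},{"tx":0,"ty":0.105,"tz":-0.06,"twist":0,"hand":-0.8},{"tx":0,"ty":0.11,"tz":-0.05,"twist":0,"hand":-0.8},{"tx":0,"ty":0.113,"tz":-0.039,"twist":0,"hand":-0.8},{"tx":0,"ty":0.116,"tz":-0.029,"twist":0,"hand":-0.8},{"tx":0,"ty":0.118,"tz":-0.02,"twist":0,"hand":-0.8}]' 12
python3 -m handwheel '[{"tx":0,"ty":0.12,"tz":-0.01,"twist":0,"hand":-0.8},{"tx":0,"ty":0.12,"tz":0,"twist":0,"hand":-0.8},{"tx":0,"ty":0.12,"tz":0.01,"twist":0,"hand":-0.8},{"tx":0,"ty":0.118,"tz":0.02,"twist":0,"hand":-0.8},{"tx":0,"ty":0.116,"tz":0.03,"twist":0,"hand":-0.8}]' 12
```

```text
time_s: 12.1
eef_pos: [0.5602, 0.0068, 0.1964]
tool_rot: [2.119, 2.317, 0.002]
ft_force: [-3.5, -1.6, 1.8]
opening: 0.0114
gripper_force: 12.0
time_s: 12.52
eef_pos: [0.6195, 0.0121, 0.191]
tool_rot: [2.119, 2.317, 0.002]
ft_force: [-2.1, -2.1, 2.2]
opening: 0.0113
gripper_force: 12.0
```

```bash
python3 -m handwheel '[{"tx":0,"ty":0.113,"tz":0.04,"twist":0,"hand":-0.8},{"tx":0,"ty":0.11,"tz":0.049,"twist":0,"hand":-0.8},{"tx":0,"ty":0.03,"tz":0.015,"twist":0,"hand":-0.8},{"tx":0,"ty":0,"tz":0,"twist":0,"hand":-0.8}]' 12
python3 -m handwheel '[{"tx":0,"ty":0,"tz":0,"twist":0,"hand":-0.5},{"tx":0,"ty":0,"tz":0,"twist":0,"hand":-0.5},{"tx":0,"ty":0,"tz":0,"twist":0,"hand":-0.5},{"tx":0,"ty":0,"tz":-0.2,"twist":0,"hand":-0.5},{"tx":0,"ty":0,"tz":-0.4,"twist":0,"hand":-0.5},{"tx":0,"ty":0,"tz":-0.4,"twist":0,"hand":-0.5},{"tx":0,"ty":-0.3,"tz":0,"twist":0,"hand":0},{"tx":0,"ty":-0.4,"tz":0,"twist":0,"hand":1},{"tx":0,"ty":-0.4,"tz":0,"twist":0,"hand":1}]'
cat >> h.py <<'E'
def drivers():
    p,d=snap('top'); P=pts('top',d); Z=P[...,2]
    m=((Z>0.025)&(Z<0.055)).astype(np.uint8)
    k,l,s,c=cv2.connectedComponentsWithStats(m)
    for i in range(1,k):
        if s[i,4]<250: continue
        q=P[l==i]; r=cv2.minAreaRect((q[:,:2]*1000).astype(np.float32)); b=cv2.boxPoints(r)
        L=max((b[1]-b[0],b[2]-b[1]),key=np.linalg.norm); D=sorted(r[1])
        if D[1]<145 and D[0]>35: print('drv',np.round(r[0]),np.round(D),'heading',round(np.arctan2(L[1],L[0])%np.pi,3),'px',np.round(c[i]),s[i,4])
E
python3 -c "
from h import *
st();drivers();snap('side','g.png')"
```

```text
time_s: 12.85
eef_pos: [0.6445, 0.0144, 0.1801]
tool_rot: [2.12, 2.318, 0.001]
ft_force: [1.6, -1.3, -0.9]
opening: 0.0116
gripper_force: 12.0
time_s: 13.6
eef_pos: [0.5331, 0.0048, 0.2789]
tool_rot: [2.119, 2.319, 0.0]
ft_force: [-0.5, -0.2, 0.6]
opening: 0.0385
gripper_force: 0.0
t 13.6 tcp [0.5331 0.0048 0.2789] xax [-0.09   0.996 -0.   ] yax [0.996 0.09  0.   ] zax [ 0.  0. -1.] F [-0.5 -0.2  0.6] op 0.0385 q [-0.04 -0.2   1.65  0.    1.69 -0.13]
drv [580. 322.] [ 65. 122.] heading 3.032 px [223. 190.] 874
drv [ 466. -369.] [ 65. 122.] heading 2.931 px [461. 224.] 898
drv [428. 301.] [ 65. 122.] heading 0.126 px [230. 242.] 909
```

View pics/g.png

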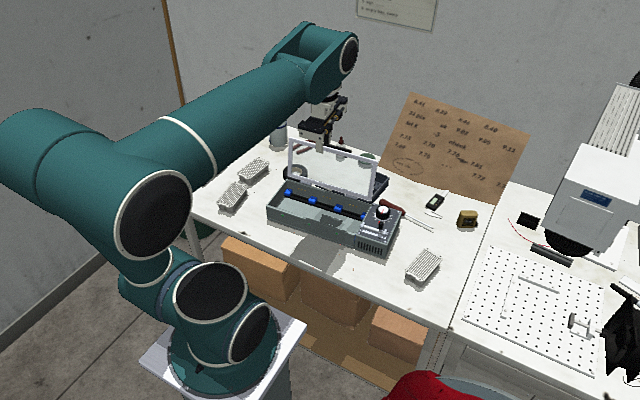

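The guard stands open in the side view, around (330,170). Next I'll find the bays from the blue guides and the guard angle from the depth.

```bash
cat >> h.py <<'E'
def box(q): r=np.asarray(q)[...,:2]-c0; return np.stack([r@bx,r@by,np.asarray(q)[...,2]],-1)
def guard():
    p,d=snap('side');B=box(pts('side',d))
    m=(B[...,1]>-.12)&(B[...,1]<.22)&(B[...,2]>.12)&(B[...,2]<.235)&(B[...,0]>-.05)&(B[...,0]<.16)&(p.min(-1)>150)
    q=B[m]; a=np.polyfit(q[:,2],q[:,0],1); print('guard n',m.sum(),'x(z)',a,'angle',np.pi/2+np.arctan(a[0]), q.max(0))
E
python3 - <<'E'
from h import *
guard()
for n in('top','side'):
    p,d=snap(n);B=box(pts(n,d));p=p.astype(int)
    m=((p[...,2]>p[...,0]+40)&(p[...,2]>p[...,1]+25)&(abs(B[...,1])<.22)&(abs(B[...,0])<.1)&(B[...,2]<.06)).astype(np.uint8)
    k,l,s,c=cv2.connectedComponentsWithStats(m)
    for i in range(1,k):
        if s[i,4]>5: q=B[l==i];print(n,s[i,4],np.round(q.min(0),3),np.round(q.max(0),3),np.round(np.median(q,0),3))
p,d=snap('top','t3.png');cv2.imwrite('pics/t3z.png',cv2.resize(p[160:260,260:440],(792,440),interpolation=2)[:,:,::-1])
E
```

```text
guard n 1765 x(z) [0.17395215 0.06220472] angle 1.743025101848768 [0.14037856 0.2044099  0.22404503]
top 69 [0.036 0.18  0.023] [0.062 0.201 0.038] [0.048 0.19  0.032]
top 27 [0.035 0.087 0.026] [0.048 0.108 0.038] [0.04  0.099 0.031]
top 17 [-0.067 -0.103  0.029] [-0.043 -0.097  0.036] [-0.055 -0.1    0.032]
top 82 [-0.068  0.085  0.014] [-0.04   0.11   0.037] [-0.054  0.097  0.031]
top 31 [-0.067 -0.008  0.026] [-0.056  0.014  0.034] [-0.062  0.004  0.031]
top 67 [-0.067  0.179  0.01 ] [-0.041  0.2    0.038] [-0.055  0.19   0.031]
side 51 [0.033 0.178 0.018] [0.06  0.201 0.037] [0.044 0.188 0.029]
side 58 [0.033 0.084 0.012] [0.062 0.115 0.034] [0.043 0.095 0.028]
side 61 [ 0.031 -0.012  0.017] [0.065 0.018 0.037] [0.043 0.    0.029]
side 28 [ 0.033 -0.093  0.016] [ 0.058 -0.078  0.037] [ 0.044 -0.086  0.03 ]
```

View pics/t3z.png

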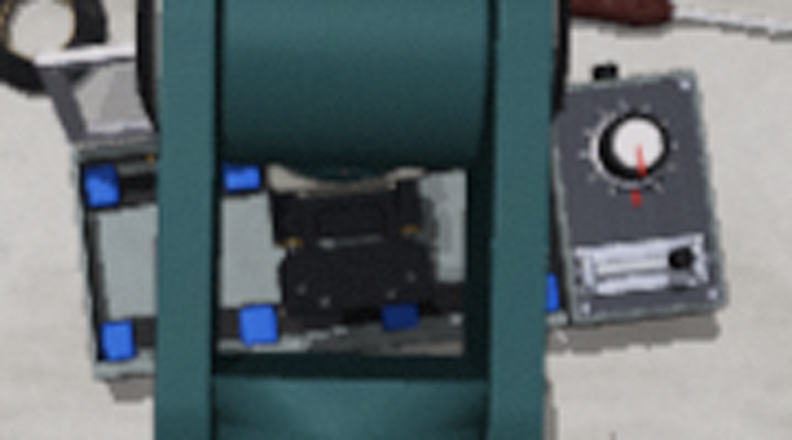

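The guard sits at about 1.74 rad, which is its stop. In box axes the bay centres are x −0.002 and y −0.0435, 0.0505 and 0.1445. I'll start with the right-hand driver.

```bash
cat >> h.py <<'E'
BAY={1:(-.002,-.0435),2:(-.002,.0505),3:(-.002,.1445)}
E
python3 -m handwheel '[{"tx":0,"ty":0,"tz":0,"twist":-0.98,"hand":1},{"tx":0,"ty":0,"tz":0,"twist":-0.98,"hand":1},{"tx":0,"ty":0,"tz":0,"twist":-0.98,"hand":1},{"tx":0,"ty":0,"tz":0,"twist":-0.98,"hand":1},{"tx":0,"ty":0,"tz":0,"twist":-0.98,"hand":1},{"tx":0,"ty":0,"tz":0,"twist":-0.98,"hand":1},{"tx":0,"ty":0,"tz":0,"twist":-0.98,"hand":1},{"tx":0,"ty":0,"tz":0,"twist":-0.98,"hand":1},{"tx":0,"ty":0,"tz":0,"twist":-0.98,"hand":1},{"tx":0,"ty":0,"tz":0,"twist":-0.98,"hand":1},{"tx":0,"ty":0,"tz":0,"twist":-0.8,"hand":1},{"tx":0,"ty":0,"tz":0,"twist":0,"hand":1}]' 25 | head -1
python3 -c "
from h import *
st();togo([.466,-.369,.006],2.931-np.pi/2)"
```

```text
time_s: 14.9
t 14.9 tcp [0.5352 0.005  0.2781] xax [-0.979  0.203  0.001] yax [ 0.203  0.979 -0.   ] zax [-0.001  0.    -1.   ] F [-0.4 -0.1  0.3] op 0.0931 q [-0.04 -0.2   1.65  0.    1.69 -1.4 ]
shift [-0.085 -3.802  2.722] twist 0.05
```

```bash
python3 -m handwheel '[{"tx":-0.01,"ty":-0.38,"tz":0,"twist":0,"hand":1},{"tx":-0.01,"ty":-0.38,"tz":0,"twist":0,"hand":1},{"tx":-0.01,"ty":-0.38,"tz":0,"twist":0,"hand":1},{"tx":-0.01,"ty":-0.38,"tz":0,"twist":0,"hand":1},{"tx":-0.01,"ty":-0.38,"tz":0,"twist":0,"hand":1},{"tx":-0.01,"ty":-0.38,"tz":0,"twist":0,"hand":1},{"tx":-0.01,"ty":-0.38,"tz":0,"twist":0,"hand":1},{"tx":-0.01,"ty":-0.38,"tz":0,"twist":0.05,"hand":1},{"tx":0,"ty":-0.38,"tz":0.3,"twist":0,"hand":1},{"tx":0,"ty":-0.38,"tz":0.3,"twist":0,"hand":1},{"tx":0,"ty":0,"tz":0.4,"twist":0,"hand":1},{"tx":0,"ty":0,"tz":0.4,"twist":0,"hand":1}]' 25 | head -1
python3 -m handwheel '[{"tx":0,"ty":0,"tz":0.3,"twist":0,"hand":1},{"tx":0,"ty":0,"tz":0,"twist":0,"hand":1}]'
python3 -c "
from h import *
st();togo([.466,-.369,.006],2.931-np.pi/2)
drivers()"
```

```text
time_s: 15.9
time_s: 16.07
eef_pos: [0.4631, -0.3568, 0.1099]
tool_rot: [-0.343, -3.115, -0.008]
ft_force: [-0.7, 1.5, -1.1]
opening: 0.0929
gripper_force: 0.0
t 16.07 tcp [ 0.4631 -0.3568  0.1099] xax [-0.976  0.217  0.008] yax [0.217 0.976 0.004] zax [-0.007  0.006 -1.   ] F [-0.7  1.5 -1.1] op 0.0929 q [-0.7  -0.02  1.76 -0.    1.41 -2.05]
shift [-0.063 -0.117  1.038] twist -0.07
drv [579. 322.] [ 65. 121.] heading 3.036 px [223. 190.] 872
drv [428. 301.] [ 64. 122.] heading 0.131 px [230. 242.] 910
```

```bash
python3 -m handwheel '[{"tx":-0.05,"ty":-0.12,"tz":0,"twist":0,"hand":1},{"tx":0,"ty":0,"tz":0.35,"twist":0,"hand":1},{"tx":0,"ty":0,"tz":0.3,"twist":0,"hand":1},{"tx":0,"ty":0,"tz":0.15,"twist":0,"hand":1},{"tx":0,"ty":0,"tz":0.1,"twist":0,"hand":1},{"tx":0,"ty":0,"tz":0.1,"twist":0,"hand":1},{"tx":0,"ty":0,"tz":0,"twist":0,"hand":1}]' | tail -5
python3 -c "
from h import *
st();togo([.466,-.369,.006],2.931-np.pi/2)"
python3 -m handwheel '[{"tx":0,"ty":0,"tz":0,"twist":0,"hand":-1},{"tx":0,"ty":0,"tz":0,"twist":0,"hand":-1},{"tx":0,"ty":0,"tz":0,"twist":0,"hand":-1},{"tx":0,"ty":0,"tz":0,"twist":0,"hand":-1},{"tx":0,"ty":0,"tz":0,"twist":0,"hand":-1}]' 30
```

```text
eef_pos: [0.4677, -0.3714, 0.0172]
tool_rot: [0.338, 3.123, -0.0]
ft_force: [-0.5, -0.0, 0.5]
opening: 0.0932
gripper_force: 0.0
t 16.7 tcp [ 0.4677 -0.3714  0.0172] xax [-0.977  0.214 -0.   ] yax [ 0.214  0.977 -0.   ] zax [ 0. -0. -1.] F [-0.5 -0.   0.5] op 0.0932 q [-0.71  0.08  1.82 -0.    1.24 -2.07]
shift [0.022 0.02  0.112] twist -0.04
time_s: 17.12
eef_pos: [0.4676, -0.3708, 0.0178]
tool_rot: [0.337, 3.123, -0.0]
ft_force: [0.8, 3.1, 1.6]
opening: 0.0641
gripper_force: 1.2
```

The grip is 11 mm too high, so I'll reopen, lower and close again.

```bash
python3 -m handwheel '[{"tx":0,"ty":0,"tz":0,"twist":0,"hand":0.8},{"tx":0,"ty":0,"tz":0,"twist":0,"hand":0.8},{"tx":0,"ty":0,"tz":0.1,"twist":-0.04,"hand":0.8},{"tx":0.015,"ty":0.015,"tz":0.015,"twist":0,"hand":0.8},{"tx":0,"ty":0,"tz":0,"twist":0,"hand":-1},{"tx":0,"ty":0,"tz":0,"twist":0,"hand":-1},{"tx":0,"ty":0,"tz":0,"twist":0,"hand":-1},{"tx":0,"ty":0,"tz":0,"twist":0,"hand":-1},{"tx":0,"ty":0,"tz":0,"twist":0,"hand":-1}]' 35
python3 -m handwheel '[{"tx":0,"ty":0,"tz":-0.05,"twist":0,"hand":-1},{"tx":0,"ty":0,"tz":-0.2,"twist":0,"hand":-1},{"tx":0,"ty":0,"tz":-0.3,"twist":0,"hand":-1},{"tx":0,"ty":0,"tz":-0.4,"twist":0,"hand":-1},{"tx":0,"ty":0,"tz":-0.4,"twist":0,"hand":-1},{"tx":0,"ty":0,"tz":-0.4,"twist":0,"hand":-1},{"tx":0,"ty":0,"tz":0,"twist":0,"hand":-1}]'
python3 -c "
from h import *
st();togo(W(*BAY[1],.16),YAW+np.pi/2)"
```

```text
time_s: 17.87
eef_pos: [0.4662, -0.3692, 0.0058]
tool_rot: [0.33, 3.124, -0.0]
ft_force: [0.2, -0.4, 1.3]
opening: 0.0635
gripper_force: 3.5
time_s: 18.45
eef_pos: [0.4678, -0.3705, 0.1898]
tool_rot: [0.329, 3.116, -0.009]
ft_force: [1.5, -1.2, -2.8]
opening: 0.0631
gripper_force: 35.0
t 18.45 tcp [ 0.4678 -0.3705  0.1898] xax [-0.978  0.209 -0.009] yax [ 0.209  0.978 -0.005] zax [ 0.008 -0.007 -1.   ] F [ 1.5 -1.2 -2.8] op 0.0631 q [-0.71 -0.05  1.66  0.    1.52 -2.07]
shift [0.156 2.844 0.283] twist -2.5
```

```bash
python3 -m handwheel '[{"tx":0,"ty":0,"tz":0,"twist":-0.83,"hand":-1},{"tx":0,"ty":0,"tz":0,"twist":-0.83,"hand":-1},{"tx":0,"ty":0,"tz":0,"twist":-0.84,"hand":-1},{"tx":0,"ty":0,"tz":0,"twist":0,"hand":-1}]'|tail -2
python3 -c "
from h import *
st();togo(W(*BAY[1],.16),YAW+np.pi/2)"
```

```text
opening: 0.0634
gripper_force: 35.0
t 18.78 tcp [ 0.4659 -0.3689  0.1802] xax [-0.996 -0.094  0.   ] yax [-0.094  0.996  0.001] zax [-0.001  0.    -1.   ] F [ 0.4 -0.  -3.4] op 0.0634 q [-0.71 -0.05  1.67  0.    1.52 -2.38]
shift [-0.725  2.739  0.203] twist 0.04
```

```bash
python3 -m handwheel '[{"tx":-0.08,"ty":0.3,"tz":0,"twist":0.04,"hand":-1},{"tx":-0.08,"ty":0.3,"tz":0,"twist":0,"hand":-1},{"tx":-0.08,"ty":0.3,"tz":0,"twist":0,"hand":-1},{"tx":-0.08,"ty":0.3,"tz":0,"twist":0,"hand":-1},{"tx":-0.08,"ty":0.3,"tz":0,"twist":0,"hand":-1},{"tx":-0.08,"ty":0.3,"tz":0,"twist":0,"hand":-1},{"tx":-0.08,"ty":0.3,"tz":0,"twist":0,"hand":-1},{"tx":-0.08,"ty":0.3,"tz":0,"twist":0,"hand":-1},{"tx":-0.085,"ty":0.34,"tz":0,"twist":0,"hand":-1},{"tx":0,"ty":0,"tz":0.2,"twist":0,"hand":-1},{"tx":0,"ty":0,"tz":0,"twist":0,"hand":-1},{"tx":0,"ty":0,"tz":0,"twist":0,"hand":-1}]'|tail -2
python3 -c "
from h import *
st();togo(W(*BAY[1],.026),YAW+np.pi/2)
p,d=snap('side');B=box(pts('side',d))
cv2.imwrite('pics/b1.png',cv2.resize(p[130:280,250:430],(720,600))[:,:,::-1])"
```

```text
opening: 0.0629
gripper_force: 35.0
t 19.78 tcp [ 0.5144 -0.0898  0.1598] xax [-0.997 -0.083  0.002] yax [-0.083  0.997  0.   ] zax [-0.002  0.    -1.   ] F [ 0.6 -0.1 -2.9] op 0.0629 q [-0.22 -0.2   1.84 -0.    1.5  -1.88]
shift [0.019 0.006 1.338] twist -0.05
```

View pics/b1.png

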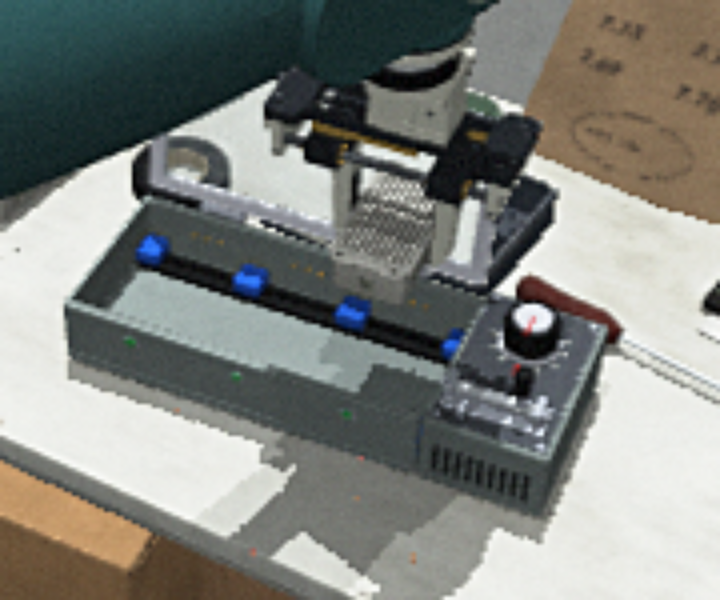

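The driver hangs level over bay 1. I'll lower it.

```bash
python3 -m handwheel '[{"tx":0.015,"ty":0,"tz":0.2,"twist":-0.05,"hand":-1},{"tx":0,"ty":0,"tz":0.3,"twist":0,"hand":-1},{"tx":0,"ty":0,"tz":0.3,"twist":0,"hand":-1},{"tx":0,"ty":0,"tz":0.1,"twist":0,"hand":-1},{"tx":0,"ty":0,"tz":0,"twist":0,"hand":-1}]'|tail -3
python3 -c "
from h import *
st();togo(W(*BAY[1],.026),YAW+np.pi/2)"
```

```text
ft_force: [-0.2, -0.5, -3.8]
opening: 0.063
gripper_force: 35.0
t 20.25 tcp [ 0.5123 -0.0906  0.0688] xax [-0.996 -0.089  0.004] yax [-0.089  0.996  0.001] zax [-0.004  0.001 -1.   ] F [-0.2 -0.5 -3.8] op 0.063 q [-0.22 -0.14  1.94 -0.    1.34 -1.88]
shift [-0.001  0.013  0.428] twist -0.0
```

```bash
python3 -m handwheel '[{"tx":0,"ty":0.01,"tz":0.15,"twist":0,"hand":-1},{"tx":0,"ty":0,"tz":0.1,"twist":0,"hand":-1},{"tx":0,"ty":0,"tz":0.08,"twist":0,"hand":-1},{"tx":0,"ty":0,"tz":0.05,"twist":0,"hand":-1},{"tx":0,"ty":0,"tz":0.03,"twist":0,"hand":-1},{"tx":0,"ty":0,"tz":0,"twist":0,"hand":-1},{"tx":0,"ty":0,"tz":0,"twist":0,"hand":-1}]'
python3 -c "
from h import *
st();togo(W(*BAY[1],.026),YAW+np.pi/2)"
```

```text
time_s: 20.83
eef_pos: [0.5136, -0.0891, 0.0301]
tool_rot: [-0.142, 3.138, -0.0]
ft_force: [0.2, 0.6, -3.0]
opening: 0.0631
gripper_force: 35.0
t 20.83 tcp [ 0.5136 -0.0891  0.0301] xax [-0.996 -0.091 -0.   ] yax [-0.091  0.996 -0.   ] zax [ 0. -0. -1.] F [ 0.2  0.6 -3. ] op 0.0631 q [-0.22 -0.1   1.98 -0.    1.27 -1.88]
shift [ 0.014 -0.001  0.041] twist 0.01
```

```bash
python3 -m handwheel '[{"tx":0.01,"ty":0,"tz":0.025,"twist":0,"hand":-1},{"tx":0,"ty":0,"tz":0.02,"twist":0,"hand":-1},{"tx":0,"ty":0,"tz":0,"twist":0,"hand":-1}]'|sed -n 2,4p
python3 -m handwheel '[{"tx":0,"ty":0,"tz":0,"twist":0,"hand":0.5},{"tx":0,"ty":0,"tz":0,"twist":0,"hand":0.55},{"tx":0,"ty":0,"tz":0,"twist":0,"hand":0.55},{"tx":0,"ty":0,"tz":0,"twist":0,"hand":0.55},{"tx":0,"ty":0,"tz":-0.2,"twist":0,"hand":0.55},{"tx":0,"ty":0,"tz":-0.4,"twist":0,"hand":0.55},{"tx":0,"ty":0,"tz":-0.4,"twist":0,"hand":0.55},{"tx":0,"ty":0,"tz":-0.4,"twist":0,"hand":1},{"tx":0,"ty":0,"tz":-0.4,"twist":0,"hand":1},{"tx":0,"ty":0,"tz":0,"twist":0,"hand":1}]'
python3 -c "
from h import *
st();drivers()"
```

```text
eef_pos: [0.5135, -0.0889, 0.0274]
tool_rot: [-0.143, 3.136, 0.0]
ft_force: [-6.2, 6.9, 17.3]
time_s: 21.92
eef_pos: [0.5144, -0.0896, 0.2135]
tool_rot: [-0.142, 3.129, -0.004]
ft_force: [0.0, -0.0, 1.1]
opening: 0.0875
gripper_force: 0.0
t 21.92 tcp [ 0.5144 -0.0896  0.2135] xax [-0.996 -0.091 -0.009] yax [-0.091  0.996 -0.003] zax [ 0.01  -0.002 -1.   ] F [ 0.  -0.   1.1] op 0.0875 q [-0.22 -0.23  1.78 -0.    1.58 -1.88]
drv [579. 323.] [ 66. 122.] heading 3.028 px [223. 190.] 873
drv [428. 301.] [ 65. 122.] heading 0.131 px [230. 242.] 911
```

```bash
python3 -c "
from h import *
togo([.428,.301,.006],.131+np.pi/2)"
```

```text
shift [0.513 3.971 2.024] twist -0.34
```

```bash
python3 -m handwheel '[{"tx":0.05,"ty":0.36,"tz":0,"twist":0,"hand":1},{"tx":0.05,"ty":0.36,"tz":0,"twist":0,"hand":1},{"tx":0.05,"ty":0.36,"tz":0,"twist":0,"hand":1},{"tx":0.05,"ty":0.36,"tz":0,"twist":0,"hand":1},{"tx":0.05,"ty":0.36,"tz":0,"twist":0,"hand":1},{"tx":0.05,"ty":0.36,"tz":0,"twist":0,"hand":1},{"tx":0.05,"ty":0.36,"tz":0,"twist":0,"hand":1},{"tx":0.05,"ty":0.36,"tz":0,"twist":0,"hand":1},{"tx":0.05,"ty":0.36,"tz":0,"twist":0,"hand":1},{"tx":0.05,"ty":0.36,"tz":0,"twist":0,"hand":1},{"tx":0.01,"ty":0.37,"tz":0.3,"twist":-0.34,"hand":1},{"tx":0,"ty":0,"tz":0.4,"twist":0,"hand":1}]'|head -1
python3 -m handwheel '[{"tx":0,"ty":0,"tz":0.3,"twist":0,"hand":1},{"tx":0,"ty":0,"tz":0,"twist":0,"hand":1},{"tx":0,"ty":0,"tz":0,"twist":0,"hand":1}]'
python3 -c "
from h import *
st();togo([.428,.301,.006],.131+np.pi/2)
p,d=snap('side');cv2.imwrite('pics/b2s.png',p[:,:,::-1]);drivers()"
```

```text
time_s: 22.97
time_s: 23.22
eef_pos: [0.4254, 0.2965, 0.1076]
tool_rot: [0.206, -3.132, 0.003]
ft_force: [0.1, -0.3, 1.9]
opening: 0.0934
gripper_force: 0.0
t 23.22 tcp [0.4254 0.2965 0.1076] xax [-0.991 -0.131  0.003] yax [-0.131  0.991 -0.002] zax [-0.003 -0.002 -1.   ] F [ 0.1 -0.3  1.9] op 0.0934 q [ 0.56 -0.18  1.91 -0.    1.41 -1.14]
shift [-0.035  0.043  1.015] twist 0.01
drv [579. 322.] [ 66. 121.] heading 3.027 px [223. 190.] 842
```

View pics/b2s.png

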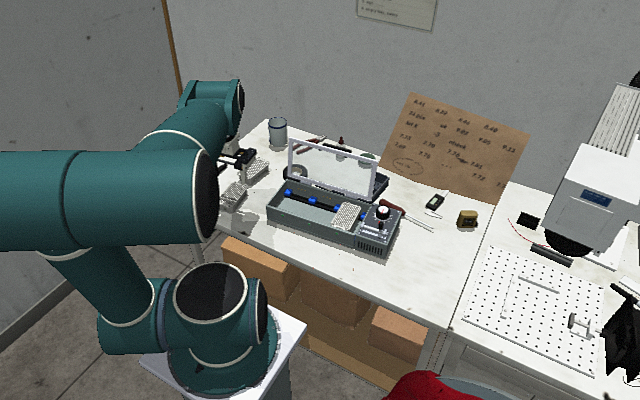

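Driver 1 lies in bay 1 at about (347,216). Driver b is still in place at (233,195), so I'll lower onto it and grip.

```bash
python3 -m handwheel '[{"tx":-0.03,"ty":0.04,"tz":0,"twist":0,"hand":1},{"tx":0,"ty":0,"tz":0.35,"twist":0,"hand":1},{"tx":0,"ty":0,"tz":0.3,"twist":0,"hand":1},{"tx":0,"ty":0,"tz":0.15,"twist":0,"hand":1},{"tx":0,"ty":0,"tz":0.1,"twist":0,"hand":1},{"tx":0,"ty":0,"tz":0.08,"twist":0,"hand":1},{"tx":0,"ty":0,"tz":0,"twist":0,"hand":1},{"tx":0,"ty":0,"tz":0,"twist":0,"hand":1}]' | tail -5
python3 -c "
from h import *
st();togo([.428,.301,.006],.131+np.pi/2)"
```

```text
eef_pos: [0.4293, 0.3017, 0.012]
tool_rot: [-0.206, 3.134, 0.001]
ft_force: [0.5, 0.3, -1.1]
opening: 0.0931
gripper_force: 0.0
t 23.98 tcp [0.4293 0.3017 0.012 ] xax [-0.991 -0.131 -0.001] yax [-0.131  0.991  0.   ] zax [ 0.001  0.001 -1.   ] F [ 0.5  0.3 -1.1] op 0.0931 q [ 0.56 -0.08  1.98 -0.    1.23 -1.14]
shift [ 0.013 -0.005  0.06 ] twist 0.0
```

```bash
python3 -m handwheel '[{"tx":0.01,"ty":0,"tz":0.055,"twist":0,"hand":1},{"tx":0,"ty":0,"tz":0,"twist":0,"hand":1},{"tx":0,"ty":0,"tz":0,"twist":0,"hand":-1},{"tx":0,"ty":0,"tz":0,"twist":0,"hand":-1},{"tx":0,"ty":0,"tz":0,"twist":0,"hand":-1},{"tx":0,"ty":0,"tz":0,"twist":0,"hand":-1},{"tx":0,"ty":0,"tz":0,"twist":0,"hand":-1},{"tx":0,"ty":0,"tz":0,"twist":0,"hand":-1},{"tx":0,"ty":0,"tz":0,"twist":0,"hand":-1}]' 35
python3 -m handwheel '[{"tx":0,"ty":0,"tz":-0.05,"twist":0,"hand":-1},{"tx":0,"ty":0,"tz":-0.2,"twist":0,"hand":-1},{"tx":0,"ty":0,"tz":-0.3,"twist":0,"hand":-1},{"tx":0,"ty":0,"tz":-0.4,"twist":0,"hand":-1},{"tx":0,"ty":0,"tz":-0.4,"twist":0.34,"hand":-1},{"tx":0,"ty":0,"tz":-0.2,"twist":0,"hand":-1},{"tx":0,"ty":0,"tz":0,"twist":0,"hand":-1},{"tx":0,"ty":0,"tz":0,"twist":0,"hand":-1}]'
python3 -c "
from h import *
st();togo(W(*BAY[2],.16),YAW+np.pi/2)"
```

```text
time_s: 24.73
eef_pos: [0.4277, 0.3014, 0.0056]
tool_rot: [-0.207, 3.135, 0.001]
ft_force: [-1.1, 2.3, 1.6]
opening: 0.0631
gripper_force: 35.0
time_s: 25.4
eef_pos: [0.4277, 0.3012, 0.1605]
tool_rot: [-0.143, 3.138, 0.0]
ft_force: [-0.0, -0.3, -6.3]
opening: 0.0632
gripper_force: 35.0
t 25.4 tcp [0.4277 0.3012 0.1605] xax [-0.996 -0.091 -0.001] yax [-0.091  0.996  0.   ] zax [ 0.001  0.    -1.   ] F [-0.  -0.3 -6.3] op 0.0632 q [ 0.56 -0.2   1.84 -0.    1.5  -1.1 ]
shift [-0.488 -3.025  0.005] twist 0.01
```

```bash
python3 -m handwheel '[{"tx":-0.05,"ty":-0.32,"tz":0,"twist":0,"hand":-1},{"tx":-0.055,"ty":-0.34,"tz":0,"twist":0,"hand":-1},{"tx":-0.055,"ty":-0.34,"tz":0,"twist":0,"hand":-1},{"tx":-0.055,"ty":-0.34,"tz":0,"twist":0,"hand":-1},{"tx":-0.055,"ty":-0.34,"tz":0,"twist":0,"hand":-1},{"tx":-0.055,"ty":-0.34,"tz":0,"twist":0,"hand":-1},{"tx":-0.055,"ty":-0.34,"tz":0,"twist":0,"hand":-1},{"tx":-0.055,"ty":-0.34,"tz":0,"twist":0,"hand":-1},{"tx":-0.055,"ty":-0.32,"tz":0,"twist":0,"hand":-1},{"tx":0,"ty":0,"tz":0.3,"twist":0,"hand":-1},{"tx":0,"ty":0,"tz":0.3,"twist":0,"hand":-1},{"tx":0,"ty":0,"tz":0.2,"twist":0,"hand":-1}]'|tail -2
python3 -m handwheel '[{"tx":0,"ty":0,"tz":0.1,"twist":0,"hand":-1},{"tx":0,"ty":0,"tz":0,"twist":0,"hand":-1},{"tx":0,"ty":0,"tz":0,"twist":0,"hand":-1}]'|tail -2
python3 -c "
from h import *
st();togo(W(*BAY[2],.026),YAW+np.pi/2)"
```

```text
opening: 0.0633
gripper_force: 35.0
opening: 0.063
gripper_force: 35.0
t 26.65 tcp [0.5034 0.005  0.0698] xax [-0.996 -0.091  0.002] yax [-0.091  0.996  0.   ] zax [-0.002  0.    -1.   ] F [-0.5  0.8 -4. ] op 0.063 q [-0.04 -0.18  1.98 -0.    1.35 -1.7 ]
shift [-0.004 -0.007  0.438] twist 0.02
```

```bash
python3 -m handwheel '[{"tx":0,"ty":-0.007,"tz":0.15,"twist":0.02,"hand":-1},{"tx":0,"ty":0,"tz":0.1,"twist":0,"hand":-1},{"tx":0,"ty":0,"tz":0.08,"twist":0,"hand":-1},{"tx":0,"ty":0,"tz":0.05,"twist":0,"hand":-1},{"tx":0,"ty":0,"tz":0.03,"twist":0,"hand":-1},{"tx":0,"ty":0,"tz":0,"twist":0,"hand":-1},{"tx":0,"ty":0,"tz":0,"twist":0,"hand":-1}]' |sed -n 1,4p
python3 -c "
from h import *
togo(W(*BAY[2],.026),YAW+np.pi/2)"
```

```text
time_s: 27.23
eef_pos: [0.504, 0.0042, 0.0297]
tool_rot: [-0.139, 3.138, -0.0]
ft_force: [-0.6, -0.3, -6.0]
shift [0.002 0.001 0.037] twist -0.01
```

```bash
python3 -m handwheel '[{"tx":0,"ty":0,"tz":0.02,"twist":0,"hand":-1},{"tx":0,"ty":0,"tz":0.018,"twist":0,"hand":-1},{"tx":0,"ty":0,"tz":0,"twist":0,"hand":-1}]'|sed -n 2,4p
python3 -m handwheel '[{"tx":0,"ty":0,"tz":0,"twist":0,"hand":0.5},{"tx":0,"ty":0,"tz":0,"twist":0,"hand":0.55},{"tx":0,"ty":0,"tz":0,"twist":0,"hand":0.55},{"tx":0,"ty":0,"tz":0,"twist":0,"hand":0.55},{"tx":0,"ty":0,"tz":-0.2,"twist":0,"hand":0.55},{"tx":0,"ty":0,"tz":-0.4,"twist":0,"hand":0.55},{"tx":0,"ty":0,"tz":-0.4,"twist":0,"hand":0.55},{"tx":0,"ty":0,"tz":-0.4,"twist":0,"hand":1},{"tx":0,"ty":0,"tz":-0.4,"twist":0,"hand":1},{"tx":0,"ty":0,"tz":0,"twist":0,"hand":1}]'
python3 -c "
from h import *
drivers();togo([.579,.322,.006],3.028-np.pi/2)"
```

```text
eef_pos: [0.504, 0.0042, 0.0256]
tool_rot: [-0.139, 3.138, -0.0]
ft_force: [-0.3, -0.4, -4.5]
time_s: 28.32
eef_pos: [0.5059, 0.0041, 0.2141]
tool_rot: [-0.138, 3.128, -0.001]
ft_force: [-0.2, 0.8, 1.2]
opening: 0.0879
gripper_force: 0.0
drv [579. 322.] [ 66. 121.] heading 3.03 px [223. 190.] 876
shift [-1.     3.103  2.046] twist 1.68
```

```bash
python3 -m handwheel '[{"tx":0,"ty":0.34,"tz":0,"twist":0,"hand":1},{"tx":0,"ty":0.34,"tz":0,"twist":0,"hand":1},{"tx":0,"ty":0.34,"tz":0,"twist":0,"hand":1},{"tx":0,"ty":0.34,"tz":0,"twist":0,"hand":1},{"tx":0,"ty":0.34,"tz":0,"twist":0,"hand":1},{"tx":0,"ty":0.34,"tz":0,"twist":0,"hand":1},{"tx":-0.1,"ty":0.34,"tz":0,"twist":0,"hand":1},{"tx":-0.2,"ty":0.34,"tz":0,"twist":0,"hand":1},{"tx":-0.34,"ty":0.2,"tz":0,"twist":0,"hand":1},{"tx":-0.34,"ty":0.18,"tz":0,"twist":0,"hand":1},{"tx":0,"ty":0,"tz":0.3,"twist":0.84,"hand":1},{"tx":0,"ty":0,"tz":0.4,"twist":0.84,"hand":1}]'|head -1
python3 -m handwheel '[{"tx":0,"ty":0,"tz":0.3,"twist":0,"hand":1},{"tx":0,"ty":0,"tz":0,"twist":0,"hand":1},{"tx":0,"ty":0,"tz":0,"twist":0,"hand":1}]'
python3 -c "
from h import *
st();togo([.579,.322,.006],3.03-np.pi/2)
p,d=snap('side');cv2.imwrite('pics/b3s.png',cv2.resize(p[120:280,190:430],(720,480))[:,:,::-1])"
```

```text
time_s: 29.37
time_s: 29.62
eef_pos: [0.5733, 0.3212, 0.104]
tool_rot: [-0.176, -3.134, 0.003]
ft_force: [-0.5, -0.1, 1.4]
opening: 0.0931
gripper_force: 0.0
t 29.62 tcp [0.5733 0.3212 0.104 ] xax [-0.994  0.112  0.003] yax [ 0.112  0.994 -0.002] zax [-0.003 -0.002 -1.   ] F [-0.5 -0.1  1.4] op 0.0931 q [ 0.47  0.13  1.61 -0.    1.4  -0.99]
shift [-0.059  0.016  0.98 ] twist -0.01
```

View pics/b3s.png

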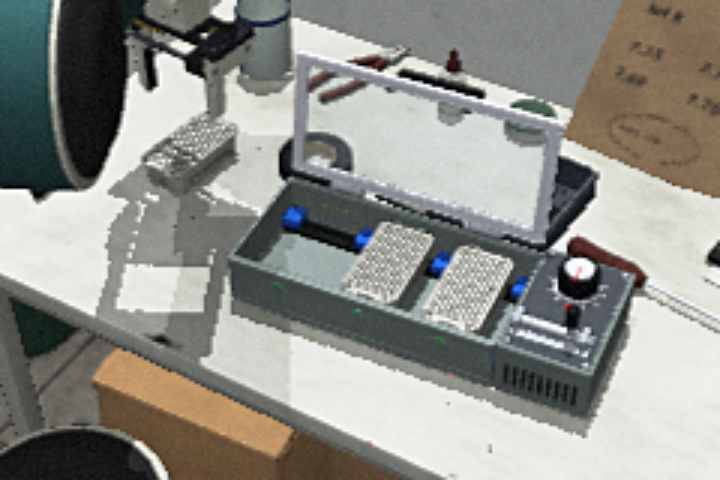

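Bays 1 and 2 are filled, at (470,288) and (388,262). The third driver is at (190,150). I'll check its position from the side depth before descending.

```bash
python3 - <<'E'
from h import *
p,d=snap('side');P=pts('side',d);m=(abs(P[...,0]-.58)<.1)&(abs(P[...,1]-.322)<.1)&(P[...,2]>.028)&(P[...,2]<.05)
q=P[m];print(len(q),cv2.minAreaRect((q[:,:2]*1000).astype(np.float32)))
E
python3 -m handwheel '[{"tx":-0.06,"ty":0.015,"tz":0,"twist":0,"hand":1},{"tx":0,"ty":0,"tz":0.35,"twist":0,"hand":1},{"tx":0,"ty":0,"tz":0.15,"twist":0,"hand":1},{"tx":0,"ty":0,"tz":0,"twist":0,"hand":1},{"tx":0,"ty":0,"tz":0,"twist":0,"hand":1}]'
python3 -c "
from h import *
togo([.579,.322,.006],3.03-np.pi/2)"
```

```text
379 ((580.396484375, 321.6123962402344), (67.96148681640625, 125.10166931152344), 84.8778076171875)
time_s: 30.13
eef_pos: [0.5802, 0.3224, 0.0558]
tool_rot: [-0.178, -3.136, 0.001]
ft_force: [-0.3, 0.4, -0.1]
opening: 0.0931
gripper_force: 0.0
shift [ 0.011 -0.005  0.498] twist -0.01
```

```bash
python3 -m handwheel '[{"tx":0.005,"ty":0,"tz":0.2,"twist":0,"hand":1},{"tx":0,"ty":0,"tz":0.18,"twist":0,"hand":1},{"tx":0,"ty":0,"tz":0.1,"twist":0,"hand":1},{"tx":0,"ty":0,"tz":0.015,"twist":0,"hand":1},{"tx":0,"ty":0,"tz":0,"twist":0,"hand":1},{"tx":0,"ty":0,"tz":0,"twist":0,"hand":-1},{"tx":0,"ty":0,"tz":0,"twist":0,"hand":-1},{"tx":0,"ty":0,"tz":0,"twist":0,"hand":-1},{"tx":0,"ty":0,"tz":0,"twist":0,"hand":-1},{"tx":0,"ty":0,"tz":0,"twist":0,"hand":-1},{"tx":0,"ty":0,"tz":0,"twist":0,"hand":-1},{"tx":0,"ty":0,"tz":0,"twist":0,"hand":-1}]' 35
python3 -m handwheel '[{"tx":0,"ty":0,"tz":-0.05,"twist":0,"hand":-1},{"tx":0,"ty":0,"tz":-0.2,"twist":0,"hand":-1},{"tx":0,"ty":0,"tz":-0.3,"twist":0,"hand":-1},{"tx":0,"ty":0,"tz":-0.4,"twist":0,"hand":-1},{"tx":0,"ty":0,"tz":-0.4,"twist":-0.84,"hand":-1},{"tx":0,"ty":0,"tz":-0.2,"twist":-0.83,"hand":-1},{"tx":0,"ty":0,"tz":0,"twist":0,"hand":-1},{"tx":0,"ty":0,"tz":0,"twist":0,"hand":-1}]'
python3 -c "
from h import *
st();togo(W(*BAY[3],.16),YAW+np.pi/2)"
```

```text
time_s: 31.13
eef_pos: [0.5799, 0.3228, 0.0066]
tool_rot: [0.178, 3.136, 0.001]
ft_force: [0.1, 1.4, 4.4]
opening: 0.063
gripper_force: 35.0
time_s: 31.8
eef_pos: [0.5798, 0.3225, 0.1615]
tool_rot: [-0.134, 3.138, 0.0]
ft_force: [-0.4, -0.6, -4.8]
opening: 0.063
gripper_force: 35.0
t 31.8 tcp [0.5798 0.3225 0.1615] xax [-0.996 -0.085 -0.001] yax [-0.085  0.996  0.   ] zax [ 0.001  0.    -1.   ] F [-0.4 -0.6 -4.8] op 0.063 q [ 0.47  0.11  1.54 -0.    1.49 -1.19]
shift [ 1.033 -2.166  0.014] twist -0.03
```

```bash
python3 -m handwheel '[{"tx":0.25,"ty":0,"tz":0,"twist":-0.03,"hand":-1},{"tx":0.34,"ty":0,"tz":0,"twist":0,"hand":-1},{"tx":0.3,"ty":-0.1,"tz":0,"twist":0,"hand":-1},{"tx":0.14,"ty":-0.3,"tz":0,"twist":0,"hand":-1},{"tx":0,"ty":-0.35,"tz":0,"twist":0,"hand":-1},{"tx":0,"ty":-0.35,"tz":0,"twist":0,"hand":-1},{"tx":0,"ty":-0.35,"tz":0,"twist":0,"hand":-1},{"tx":0,"ty":-0.35,"tz":0,"twist":0,"hand":-1},{"tx":0,"ty":-0.36,"tz":0,"twist":0,"hand":-1},{"tx":0,"ty":0,"tz":0.3,"twist":0,"hand":-1},{"tx":0,"ty":0,"tz":0.3,"twist":0,"hand":-1},{"tx":0,"ty":0,"tz":0.2,"twist":0,"hand":-1}]'|tail -2
python3 -m handwheel '[{"tx":0,"ty":0,"tz":0.1,"twist":0,"hand":-1},{"tx":0,"ty":0,"tz":0,"twist":0,"hand":-1},{"tx":0,"ty":0,"tz":0,"twist":0,"hand":-1}]'|tail -2
python3 -c "
from h import *
st();togo(W(*BAY[3],.026),YAW+np.pi/2)"
```

```text
opening: 0.063
gripper_force: 35.0
opening: 0.0629
gripper_force: 35.0
t 33.05 tcp [0.4964 0.0982 0.0706] xax [-0.996 -0.09   0.002] yax [-0.09   0.996 -0.   ] zax [-0.002 -0.    -1.   ] F [-0.3  0.4 -3.2] op 0.0629 q [ 0.14 -0.18  1.97 -0.    1.35 -1.52]
shift [ 0.009 -0.002  0.446] twist 0.01
```

```bash
python3 -m handwheel '[{"tx":0.009,"ty":-0.002,"tz":0.15,"twist":0.01,"hand":-1},{"tx":0,"ty":0,"tz":0.1,"twist":0,"hand":-1},{"tx":0,"ty":0,"tz":0.08,"twist":0,"hand":-1},{"tx":0,"ty":0,"tz":0.05,"twist":0,"hand":-1},{"tx":0,"ty":0,"tz":0.03,"twist":0,"hand":-1},{"tx":0,"ty":0,"tz":0,"twist":0,"hand":-1},{"tx":0,"ty":0,"tz":0,"twist":0,"hand":-1}]' |sed -n 1,4p
python3 -c "
from h import *
togo(W(*BAY[3],.026),YAW+np.pi/2)"
python3 -m handwheel '[{"tx":0,"ty":0,"tz":0.02,"twist":0,"hand":-1},{"tx":0,"ty":0,"tz":0.022,"twist":0,"hand":-1},{"tx":0,"ty":0,"tz":0,"twist":0,"hand":-1}]'|sed -n 2,4p
```

```text
time_s: 33.63
eef_pos: [0.496, 0.098, 0.0304]
tool_rot: [-0.141, 3.138, 0.0]
ft_force: [0.6, 0.5, -3.6]
shift [0.006 0.001 0.044] twist 0.0
eef_pos: [0.4963, 0.0979, 0.0265]
tool_rot: [-0.141, 3.137, -0.0]
ft_force: [0.0, -0.2, 0.1]
```

```bash
python3 -m handwheel '[{"tx":0,"ty":0,"tz":0,"twist":0,"hand":0.5},{"tx":0,"ty":0,"tz":0,"twist":0,"hand":0.55},{"tx":0,"ty":0,"tz":0,"twist":0,"hand":0.55},{"tx":0,"ty":0,"tz":0,"twist":0,"hand":0.55},{"tx":0,"ty":0,"tz":-0.2,"twist":0,"hand":0.55},{"tx":0,"ty":0,"tz":-0.4,"twist":0,"hand":0.55},{"tx":0,"ty":0,"tz":-0.4,"twist":0,"hand":0.55},{"tx":0,"ty":0,"tz":-0.4,"twist":0,"hand":1},{"tx":0,"ty":0,"tz":-0.4,"twist":0,"hand":1},{"tx":0,"ty":0,"tz":-0.4,"twist":0,"hand":-0.5}]'|head -2
python3 -m handwheel '[{"tx":0,"ty":0,"tz":-0.2,"twist":0.99,"hand":-0.5},{"tx":0,"ty":0,"tz":0,"twist":0.99,"hand":-0.5},{"tx":0,"ty":0,"tz":0,"twist":0.99,"hand":-0.5},{"tx":0,"ty":0,"tz":0,"twist":0.99,"hand":-0.5},{"tx":0,"ty":0,"tz":0,"twist":0.99,"hand":-0.5},{"tx":0,"ty":0,"tz":0,"twist":0.99,"hand":-0.5},{"tx":0,"ty":0,"tz":0,"twist":0.99,"hand":-0.5},{"tx":0,"ty":0,"tz":0,"twist":0.99,"hand":-0.5},{"tx":0,"ty":0,"tz":0,"twist":0.99,"hand":-0.5},{"tx":0,"ty":0,"tz":0,"twist":0.99,"hand":-0.5},{"tx":0,"ty":0,"tz":0,"twist":0.99,"hand":-0.5},{"tx":0,"ty":0,"tz":0,"twist":0.99,"hand":-0.5}]'|head -2
python3 - <<'E'
from h import *
st(); togo([.646,.0144,.28],YAW); guard(); pointer()
p,d=snap('side');B=box(pts('side',d))
for k,(x,y) in BAY.items():
    m=(abs(B[...,0]-x)<.085)&(abs(B[...,1]-y)<.046)&(B[...,2]>.05)&(B[...,2]<.066)&(p.min(-1)>90)&(B[...,0]>-.07)&(B[...,0]<.07);q=B[m]
    print(k,m.sum(),cv2.minAreaRect((q[:,:2]*1000).astype(np.float32)),np.percentile(q[:,2],[5,50,95]))
cv2.imwrite('pics/b4s.png',cv2.resize(p[130:270,250:430],(720,560))[:,:,::-1])
E
```

```text
time_s: 34.72
eef_pos: [0.4955, 0.0979, 0.248]
time_s: 35.72
eef_pos: [0.4959, 0.0979, 0.2658]
t 35.72 tcp [0.4959 0.0979 0.2658] xax [-0.227  0.974  0.   ] yax [ 0.974  0.227 -0.   ] zax [-0.  0. -1.] F [ 0.2 -0.5 -0.6] op 0.0231 q [ 0.14 -0.27  1.73  0.    1.68 -0.08]
shift [-1.154  1.273 -0.142] twist 1.16
guard n 1776 x(z) [0.17432794 0.06210948] angle 1.7433898310407114 [0.14365965 0.20496763 0.22387527]
side (np.int64(383), np.int64(209)) mm 1 0 cw deg from front -169
side (np.int64(383), np.int64(210)) mm -4 -1 cw deg from front -22
side (np.int64(382), np.int64(211)) mm -9 0 cw deg from front 0
side (np.int64(381), np.int64(212)) mm -14 1 cw deg from front 5
side (np.int64(382), np.int64(212)) mm -13 -1 cw deg from front -6
side (np.int64(381), np.int64(213)) mm -19 0 cw deg from front 0
top (np.int64(405), np.int64(194)) mm -2 0 cw deg from front 0
top (np.int64(405), np.int64(195)) mm -5 0 cw deg from front 4
top (np.int64(405), np.int64(196)) mm -8 1 cw deg from front 5
top (np.int64(405), np.int64(197)) mm -11 1 cw deg from front 6
top (np.int64(406), np.int64(197)) mm -11 -2 cw deg from front -8
top (np.int64(405), np.int64(198)) mm -14 1 cw deg from front 6
top (np.int64(406), np.int64(198)) mm -14 -1 cw deg from front -5
top (np.int64(405), np.int64(199)) mm -16 2 cw deg from front 6
top (np.int64(406), np.int64(199)) mm -17 -1 cw deg from front -3
1 555 ((-0.0291900634765625, -48.18548583984375), (139.22181701660156, 80.08916473388672), 0.1474595069885254) [0.05358768 0.05729449 0.06166277]
2 497 ((-0.3513946533203125, 48.106136322021484), (139.1595001220703, 65.14444732666016), 0.05471901223063469) [0.05326949 0.05732669 0.06135018]
3 371 ((0.3188323974609375, 142.93321228027344), (135.38067626953125, 71.92958068847656), 4.7352495193481445) [0.05342165 0.05716353 0.06142005]
```

View pics/b4s.png

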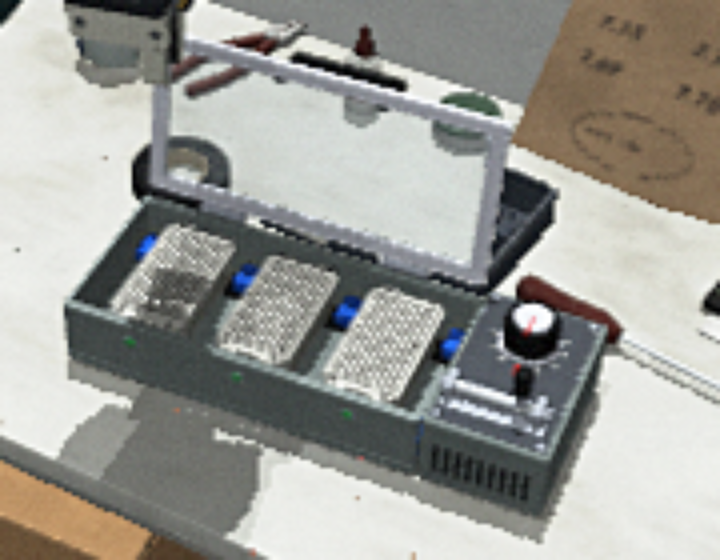

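All three drivers lie flat in their bays and the dial still reads zero. The handle bar is now behind the open guard. I'll go above it.

```bash
python3 -m handwheel '[{"tx":0,"ty":0,"tz":-0.2,"twist":0.99,"hand":-0.5},{"tx":0,"ty":0,"tz":0,"twist":0.17,"hand":-0.5},{"tx":0,"ty":0,"tz":0,"twist":0,"hand":-0.5}]'|head -2
python3 - <<'E'
from h import *
st(); togo([.6447,.0144,.18],YAW)
E
```

```text
time_s: 36.17
eef_pos: [0.4962, 0.0979, 0.2865]
t 36.17 tcp [0.4962 0.0979 0.2865] xax [-0.098  0.995  0.   ] yax [0.995 0.098 0.002] zax [ 0.001  0.    -1.   ] F [ 0.5 -0.1 -0.8] op 0.0232 q [ 0.14 -0.27  1.69 -0.    1.71  0.05]
shift [-0.978  1.394  1.067] twist 0.08
```

```bash
python3 -m handwheel '[{"tx":-0.24,"ty":0.34,"tz":0,"twist":0.08,"hand":-0.5},{"tx":-0.24,"ty":0.34,"tz":0,"twist":0,"hand":-0.5},{"tx":-0.24,"ty":0.34,"tz":0,"twist":0,"hand":-0.5},{"tx":-0.24,"ty":0.36,"tz":0,"twist":0,"hand":-0.5},{"tx":0,"ty":0,"tz":0.2,"twist":0,"hand":-0.5},{"tx":0,"ty":0,"tz":0,"twist":0,"hand":-0.5},{"tx":0,"ty":0,"tz":0,"twist":0,"hand":-0.5}]'|head -2
python3 - <<'E'
from h import *
st(); togo([.6447,.0144,.18],YAW)
E
```

```text
time_s: 36.75
eef_pos: [0.6397, 0.0152, 0.264]
t 36.75 tcp [0.6397 0.0152 0.264 ] xax [-0.089  0.996  0.   ] yax [ 0.996  0.089 -0.003] zax [-0.003  0.    -1.   ] F [-1.1 -0.2  0.1] op 0.0234 q [-0.02  0.03  1.46  0.    1.66 -0.1 ]
shift [-0.013  0.051  0.84 ] twist -0.01
```

```bash
python3 -m handwheel '[{"tx":-0.01,"ty":0.05,"tz":0.2,"twist":0,"hand":-0.5},{"tx":0,"ty":0,"tz":0,"twist":0,"hand":-0.5}]'|sed -n 2,4p
python3 -c "
from h import *
togo([.6447,.0144,.18],YAW)"
```

```text
eef_pos: [0.6445, 0.0153, 0.2442]
tool_rot: [-2.12, -2.317, 0.002]
ft_force: [-0.3, -0.1, -0.3]
shift [-0.009  0.003  0.642] twist -0.01
```

```bash
python3 -m handwheel '[{"tx":0,"ty":0,"tz":0.2,"twist":0,"hand":-0.5},{"tx":0,"ty":0,"tz":0.15,"twist":0,"hand":-0.5},{"tx":0,"ty":0,"tz":0.15,"twist":0,"hand":-0.5},{"tx":0,"ty":0,"tz":0.13,"twist":0,"hand":-0.5},{"tx":0,"ty":0,"tz":0,"twist":0,"hand":-0.5}]'
python3 -m handwheel '[{"tx":0,"ty":0,"tz":0,"twist":0,"hand":-0.8},{"tx":0,"ty":0,"tz":0,"twist":0,"hand":-0.8},{"tx":0,"ty":0,"tz":0,"twist":0,"hand":-0.8}]' 12
```

```text
time_s: 37.33
eef_pos: [0.6443, 0.0149, 0.1799]
tool_rot: [-2.121, -2.314, 0.004]
ft_force: [-0.3, -0.3, 0.5]
opening: 0.0234
gripper_force: 0.0
time_s: 37.58
eef_pos: [0.6446, 0.0146, 0.1837]
tool_rot: [-2.123, -2.314, 0.003]
ft_force: [-9.3, -0.0, 3.0]
opening: 0.0113
gripper_force: 12.0
```

```bash
python3 -m handwheel '[{"tx":0,"ty":-0.11,"tz":-0.049,"twist":0,"hand":-0.8},{"tx":0,"ty":-0.113,"tz":-0.04,"twist":0,"hand":-0.8},{"tx":0,"ty":-0.116,"tz":-0.03,"twist":0,"hand":-0.8},{"tx":0,"ty":-0.118,"tz":-0.02,"twist":0,"hand":-0.8},{"tx":0,"ty":-0.12,"tz":-0.01,"twist":0,"hand":-0.8},{"tx":0,"ty":-0.12,"tz":0,"twist":0,"hand":-0.8}]' 12
python3 -m handwheel '[{"tx":0,"ty":-0.12,"tz":0.01,"twist":0,"hand":-0.8},{"tx":0,"ty":-0.118,"tz":0.02,"twist":0,"hand":-0.8},{"tx":0,"ty":-0.116,"tz":0.029,"twist":0,"hand":-0.8},{"tx":0,"ty":-0.113,"tz":0.039,"twist":0,"hand":-0.8},{"tx":0,"ty":-0.11,"tz":0.048,"twist":0,"hand":-0.8},{"tx":0,"ty":-0.105,"tz":0.057,"twist":0,"hand":-0.8}]' 12
```

```text
time_s: 38.08
eef_pos: [0.5764, 0.0086, 0.1998]
tool_rot: [2.122, 2.313, 0.004]
ft_force: [3.1, 0.5, 1.7]
opening: 0.0117
gripper_force: 12.0
time_s: 38.58
eef_pos: [0.5083, 0.0028, 0.179]
tool_rot: [2.122, 2.313, 0.003]
ft_force: [1.5, 0.5, -0.6]
opening: 0.0114
gripper_force: 12.0
```

```bash
python3 -m handwheel '[{"tx":0,"ty":-0.1,"tz":0.066,"twist":0,"hand":-0.8},{"tx":0,"ty":-0.094,"tz":0.074,"twist":0,"hand":-0.8},{"tx":0,"ty":-0.088,"tz":0.082,"twist":0,"hand":-0.8},{"tx":0,"ty":-0.081,"tz":0.089,"twist":0,"hand":-0.8},{"tx":0,"ty":-0.073,"tz":0.095,"twist":0,"hand":-0.8}]' 12
python3 -m handwheel '[{"tx":0,"ty":-0.065,"tz":0.101,"twist":0,"hand":-0.8},{"tx":0,"ty":-0.056,"tz":0.106,"twist":0,"hand":-0.8},{"tx":0,"ty":-0.047,"tz":0.11,"twist":0,"hand":-0.8},{"tx":0,"ty":-0.03,"tz":0.1,"twist":0,"hand":-0.8},{"tx":0,"ty":0,"tz":0,"twist":0,"hand":-0.8}]' 12
```

```text
time_s: 39.0
eef_pos: [0.4648, -0.001, 0.1381]
tool_rot: [2.122, 2.314, 0.003]
ft_force: [0.8, 1.0, 0.9]
opening: 0.0115
gripper_force: 12.0
time_s: 39.42
eef_pos: [0.4435, -0.0028, 0.0927]
tool_rot: [-2.123, -2.313, 0.003]
ft_force: [-7.1, -1.9, -2.1]
opening: 0.0114
gripper_force: 12.0
```

```bash
python3 -m handwheel '[{"tx":0,"ty":-0.01,"tz":0.025,"twist":0,"hand":-0.8},{"tx":0,"ty":0,"tz":0.01,"twist":0,"hand":-0.8},{"tx":0,"ty":0,"tz":0,"twist":0,"hand":-0.8}]' 12
python3 -m handwheel '[{"tx":0,"ty":0,"tz":0,"twist":0,"hand":-0.5},{"tx":0,"ty":0,"tz":0,"twist":0,"hand":-0.5},{"tx":0,"ty":0,"tz":0,"twist":0,"hand":-0.5},{"tx":0,"ty":0,"tz":-0.2,"twist":0,"hand":-0.5},{"tx":0,"ty":0,"tz":-0.4,"twist":0,"hand":-0.5},{"tx":0,"ty":0,"tz":-0.2,"twist":0,"hand":-0.5},{"tx":0,"ty":0,"tz":0,"twist":0,"hand":-0.5}]'|sed -n 2,4p
python3 - <<'E'
from h import *
p,d=snap('side');B=box(pts('side',d))
m=(B[...,1]>-.1)&(B[...,1]<.2)&(B[...,2]>.05)&(B[...,2]<.1)&(abs(B[...,0])<.1)&(p.min(-1)>170);q=B[m]
print(np.polyfit(q[:,0],q[:,2],1),np.median(q[:,2]));togo(W(-.05,-.1715,.12),YAW)
E
```

```text
time_s: 39.67
eef_pos: [0.4434, -0.0028, 0.0917]
tool_rot: [-2.123, -2.314, 0.002]
ft_force: [-11.0, -2.0, 4.4]
opening: 0.0113
gripper_force: 12.0
eef_pos: [0.4457, -0.0028, 0.1766]
tool_rot: [2.12, 2.311, 0.007]
ft_force: [1.3, -0.0, 0.5]
[-0.01047624  0.07354772] 0.07297351186451784
shift [-2.201  0.117  0.541] twist -0.03
```

The guard is shut. Next, grip the drawn bolt where I left it, with the TCP at about (0.4795,−0.222,0.0975).

```bash
python3 -m handwheel '[{"tx":-0.36,"ty":0.02,"tz":0,"twist":-0.03,"hand":-0.3},{"tx":-0.36,"ty":0.02,"tz":0,"twist":0,"hand":-0.3},{"tx":-0.36,"ty":0.02,"tz":0,"twist":0,"hand":-0.3},{"tx":-0.36,"ty":0.02,"tz":0,"twist":0,"hand":-0.3},{"tx":-0.36,"ty":0.02,"tz":0,"twist":0,"hand":-0.3},{"tx":-0.36,"ty":0.02,"tz":0,"twist":0,"hand":-0.3},{"tx":0,"ty":0,"tz":0.2,"twist":0,"hand":-0.3},{"tx":0,"ty":0,"tz":0,"twist":0,"hand":-0.3},{"tx":0,"ty":0,"tz":0,"twist":0,"hand":-0.3}]'|head -2
python3 -c "
from h import *
st();togo([.479,-.222,.0975],YAW)"
```

```text
time_s: 41.05
eef_pos: [0.4743, -0.2164, 0.1499]
t 41.05 tcp [ 0.4743 -0.2164  0.1499] xax [-0.089  0.996  0.002] yax [ 0.996  0.089 -0.003] zax [-0.003  0.002 -1.   ] F [ 0.  -0.6  0.7] op 0.0326 q [-0.48 -0.19  1.85  0.    1.48 -0.57]
shift [-0.061  0.043  0.524] twist -0.0
```

```bash
python3 -m handwheel '[{"tx":-0.06,"ty":0.04,"tz":0.1,"twist":0,"hand":-0.3},{"tx":0,"ty":0,"tz":0.2,"twist":0,"hand":-0.3},{"tx":0,"ty":0,"tz":0.15,"twist":0,"hand":-0.3},{"tx":0,"ty":0,"tz":0.07,"twist":0,"hand":-0.3},{"tx":0,"ty":0,"tz":0,"twist":0,"hand":-0.3},{"tx":0,"ty":0,"tz":0,"twist":0,"hand":-1},{"tx":0,"ty":0,"tz":0,"twist":0,"hand":-1},{"tx":0,"ty":0,"tz":0,"twist":0,"hand":-1},{"tx":0,"ty":0,"tz":0,"twist":0,"hand":-1}]' 20
```

```text
time_s: 41.8
eef_pos: [0.4803, -0.2225, 0.1007]
tool_rot: [2.118, 2.317, 0.001]
ft_force: [2.2, 0.5, 1.6]
opening: 0.0133
gripper_force: 20.0
```

```bash
python3 -m handwheel '[{"tx":0.1,"ty":0,"tz":0,"twist":0,"hand":-1},{"tx":0.1,"ty":0,"tz":0,"twist":0,"hand":-1},{"tx":0.1,"ty":0,"tz":0,"twist":0,"hand":-1},{"tx":0.1,"ty":0,"tz":0,"twist":0,"hand":-1},{"tx":0.02,"ty":0,"tz":0,"twist":0,"hand":-1},{"tx":0,"ty":0,"tz":0,"twist":0,"hand":-1},{"tx":0,"ty":0,"tz":0,"twist":0,"hand":-1}]'
python3 -c "
from h import *
st();togo(W(-.05,-.131,.1))"
```

```text
time_s: 42.38
eef_pos: [0.4764, -0.1808, 0.1006]
tool_rot: [2.117, 2.316, -0.001]
ft_force: [4.9, -7.9, 3.5]
opening: 0.0135
gripper_force: 20.0
t 42.38 tcp [ 0.4764 -0.1808  0.1006] xax [-0.09   0.996 -0.003] yax [0.996 0.09  0.002] zax [ 0.002 -0.003 -1.   ] F [ 4.9 -7.9  3.5] op 0.0135 q [-0.41 -0.2   1.94 -0.    1.4  -0.5 ]
shift [ 0.005 -0.042  0.006]
```

```bash
python3 -m handwheel '[{"tx":0.02,"ty":0,"tz":0,"twist":0,"hand":-1},{"tx":0,"ty":0,"tz":0,"twist":0,"hand":-1},{"tx":0,"ty":0,"tz":0,"twist":0,"hand":-1}]'|sed -n 2,4p
python3 -m handwheel '[{"tx":0,"ty":0,"tz":0,"twist":0,"hand":-0.3},{"tx":0,"ty":0,"tz":0,"twist":0,"hand":-0.3},{"tx":0,"ty":0,"tz":0,"twist":0,"hand":-0.3},{"tx":0,"ty":0,"tz":-0.2,"twist":0,"hand":-0.3},{"tx":0,"ty":0,"tz":-0.4,"twist":0,"hand":-0.3},{"tx":0,"ty":-0.4,"tz":0,"twist":0,"hand":-0.3},{"tx":0,"ty":-0.3,"tz":0,"twist":0,"hand":0.3},{"tx":0,"ty":0,"tz":0,"twist":0,"hand":0.3},{"tx":0,"ty":0,"tz":0,"twist":0,"hand":0.3}]'|head -2
python3 - <<'E'
from h import *
p,d=snap('side');B=box(pts('side',d))
m=(B[...,2]>.106)&(B[...,2]<.125)&(abs(B[...,0]+.048)<.02)&(B[...,1]<-.11)&(B[...,1]>-.2);q=B[m];print(len(q),np.median(q,0))
cv2.imwrite('pics/b5s.png',cv2.resize(p[160:260,300:420],(720,600),interpolation=2)[:,:,::-1]);togo([.5535,-.196,.16],YAW)
E
```

```text
eef_pos: [0.4763, -0.1798, 0.1007]
tool_rot: [2.117, 2.315, -0.002]
ft_force: [5.7, -17.0, 0.8]
time_s: 43.38
eef_pos: [0.4053, -0.1847, 0.16]
13 [-0.05067573 -0.13463655  0.11580491]
shift [-2.44e-01  1.46e+00 -1.00e-03] twist -0.0
```

View pics/b5s.png

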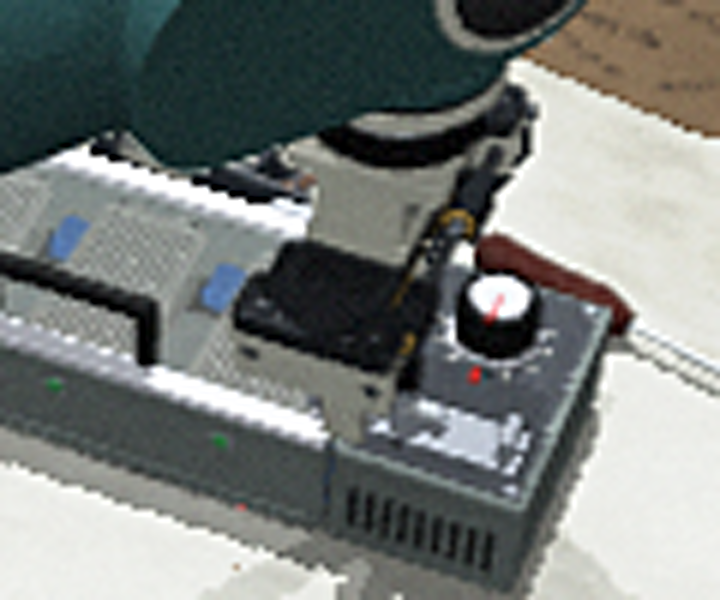

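```bash
python3 -m handwheel '[{"tx":-0.06,"ty":0.37,"tz":0,"twist":0,"hand":0.3},{"tx":-0.06,"ty":0.37,"tz":0,"twist":0,"hand":0.3},{"tx":-0.06,"ty":0.37,"tz":0,"twist":0,"hand":0.3},{"tx":-0.06,"ty":0.36,"tz":0,"twist":0,"hand":0.3},{"tx":0,"ty":0,"tz":0.2,"twist":0,"hand":0.3},{"tx":0,"ty":0,"tz":0,"twist":0,"hand":0.3},{"tx":0,"ty":0,"tz":0,"twist":0,"hand":0.3}]'|head -2
python3 - <<'E'
from h import *
p,d=snap('side');B=box(pts('side',d))
m=(B[...,2]>.106)&(B[...,2]<.125)&(abs(B[...,0]+.048)<.02)&(B[...,1]<-.11)&(B[...,1]>-.2);q=B[m];print(len(q),q.min(0),q.max(0),np.median(q,0))
togo([.5545,-.196,.079],YAW); st()
E
```

```text
time_s: 44.02
eef_pos: [0.5542, -0.1949, 0.1379]
26 [-0.05681558 -0.13780264  0.10883798] [-0.04310245 -0.12448355  0.124049  ] [-0.0495475  -0.13137753  0.11776906]
shift [-0.009  0.003  0.603] twist 0.01
t 44.07 tcp [ 0.5542 -0.1952  0.1393] xax [-0.09   0.996  0.001] yax [ 0.996  0.09  -0.002] zax [-0.002  0.001 -1.   ] F [-0.2  0.8  1. ] op 0.0605 q [-0.38 -0.04  1.73  0.    1.45 -0.47]
```

The bolt is home, with its stem at y −0.131 as at the start. Now the dial: three clicks clockwise.

```bash
python3 -m handwheel '[{"tx":-0.01,"ty":0,"tz":0.25,"twist":0.01,"hand":0.3},{"tx":0,"ty":0,"tz":0.2,"twist":0,"hand":0.3},{"tx":0,"ty":0,"tz":0.1,"twist":0,"hand":0.3},{"tx":0,"ty":0,"tz":0.04,"twist":0,"hand":0.3},{"tx":0,"ty":0,"tz":0,"twist":0,"hand":0.3},{"tx":0,"ty":0,"tz":0,"twist":0,"hand":-1},{"tx":0,"ty":0,"tz":0,"twist":0,"hand":-1},{"tx":0,"ty":0,"tz":0,"twist":0,"hand":-1},{"tx":0,"ty":0,"tz":0,"twist":0,"hand":-1}]' 20
python3 -m handwheel '[{"tx":0,"ty":0,"tz":0,"twist":0.9,"hand":-1},{"tx":0,"ty":0,"tz":0,"twist":0.9,"hand":-1},{"tx":0,"ty":0,"tz":0,"twist":0.9,"hand":-1},{"tx":0,"ty":0,"tz":0,"twist":0.9,"hand":-1},{"tx":0,"ty":0,"tz":0,"twist":0.9,"hand":-1},{"tx":0,"ty":0,"tz":0,"twist":0.9,"hand":-1},{"tx":0,"ty":0,"tz":0,"twist":0.9,"hand":-1},{"tx":0,"ty":0,"tz":0,"twist":0.9,"hand":-1},{"tx":0,"ty":0,"tz":0,"twist":0.9,"hand":-1},{"tx":0,"ty":0,"tz":0,"twist":0.9,"hand":-1}]'
python3 -m handwheel '[{"tx":0,"ty":0,"tz":0,"twist":0.9,"hand":-1},{"tx":0,"ty":0,"tz":0,"twist":0.9,"hand":-1},{"tx":0,"ty":0,"tz":0,"twist":0.9,"hand":-1},{"tx":0,"ty":0,"tz":0,"twist":0.9,"hand":-1},{"tx":0,"ty":0,"tz":0,"twist":0.5,"hand":-1},{"tx":0,"ty":0,"tz":0,"twist":0,"hand":-1},{"tx":0,"ty":0,"tz":0,"twist":0,"hand":-1}]'
python3 -c "
from h import *
st();togo([.5545,-.196,.079],YAW+np.pi/2)"
```

```text
time_s: 44.82
eef_pos: [0.5534, -0.197, 0.0818]
tool_rot: [-2.12, -2.316, 0.004]
ft_force: [-12.4, 0.6, 8.5]
opening: 0.0416
gripper_force: 20.0
time_s: 45.65
eef_pos: [0.5525, -0.1954, 0.0816]
tool_rot: [-3.009, -0.888, 0.007]
ft_force: [-25.3, 13.9, 19.0]
opening: 0.0418
gripper_force: 20.0
time_s: 46.23
eef_pos: [0.5534, -0.1949, 0.0817]
tool_rot: [-3.135, -0.137, 0.005]
ft_force: [-18.4, 16.9, 15.6]
opening: 0.0417
gripper_force: 20.0
t 46.23 tcp [ 0.5534 -0.1949  0.0817] xax [ 0.996  0.087 -0.003] yax [ 0.087 -0.996 -0.004] zax [-0.003  0.004 -1.   ] F [-18.4  16.9  15.6] op 0.0417 q [-0.38 -0.    1.79  0.    1.36  1.1 ]
shift [0.01  0.012 0.026] twist -0.02
```

Release, rise well clear, and verify everything.

```bash
python3 -m handwheel '[{"tx":0,"ty":0,"tz":0,"twist":0,"hand":0.3},{"tx":0,"ty":0,"tz":0,"twist":0,"hand":0.3},{"tx":0,"ty":0,"tz":0,"twist":0,"hand":0.3},{"tx":0,"ty":0,"tz":-0.3,"twist":0,"hand":0.3},{"tx":0,"ty":0,"tz":-0.4,"twist":0,"hand":0.3},{"tx":0,"ty":0,"tz":-0.4,"twist":0,"hand":0.3},{"tx":-0.2,"ty":0.35,"tz":0,"twist":0,"hand":0.3},{"tx":-0.2,"ty":0.35,"tz":0,"twist":0,"hand":0.3},{"tx":-0.2,"ty":0.35,"tz":0,"twist":0,"hand":0.3},{"tx":-0.2,"ty":0.35,"tz":0,"twist":0,"hand":0.3},{"tx":-0.2,"ty":0.35,"tz":0,"twist":0,"hand":0.3},{"tx":0,"ty":0,"tz":0,"twist":0,"hand":0.3}]'|head -2
python3 - <<'E'
from h import *
pointer()
p,d=snap('side');B=box(pts('side',d))
m=(B[...,2]>.106)&(B[...,2]<.125)&(abs(B[...,0]+.048)<.02)&(B[...,1]<-.11)&(B[...,1]>-.2);q=B[m];print(len(q),np.median(q,0))
t,_=snap('top')
a=cv2.resize(p[150:270,240:420],(540,360),interpolation=2);b=cv2.resize(t[70:270,160:520],(648,360)[::1],interpolation=2)
cv2.imwrite('pics/fin.png',np.vstack([cv2.resize(a,(400,267)),cv2.resize(b,(400,222))])[:,:,::-1] if 0 else cv2.resize(np.hstack([a,b]),(800,242))[:,:,::-1])
cv2.imwrite('pics/fin.png',cv2.resize(p[150:270,230:410],(780,520),interpolation=2)[:,:,::-1])
E
```

```text
time_s: 47.23
eef_pos: [0.4674, -0.3848, 0.1907]
side (np.int64(377), np.int64(207)) mm 1 20 cw deg from front 93
side (np.int64(378), np.int64(207)) mm 2 17 cw deg from front 98
side (np.int64(379), np.int64(207)) mm 4 14 cw deg from front 105
side (np.int64(378), np.int64(208)) mm -2 15 cw deg from front 84
side (np.int64(380), np.int64(208)) mm 1 10 cw deg from front 95
side (np.int64(381), np.int64(208)) mm 2 7 cw deg from front 107
side (np.int64(382), np.int64(208)) mm 3 4 cw deg from front 130
top (np.int64(403), np.int64(192)) mm 4 5 cw deg from front 127
top (np.int64(398), np.int64(193)) mm 2 19 cw deg from front 97
top (np.int64(399), np.int64(193)) mm 2 16 cw deg from front 97
top (np.int64(400), np.int64(193)) mm 2 13 cw deg from front 98
top (np.int64(401), np.int64(193)) mm 1 11 cw deg from front 98
top (np.int64(402), np.int64(193)) mm 1 8 cw deg from front 99
top (np.int64(403), np.int64(193)) mm 1 5 cw deg from front 100
26 [-0.04892483 -0.13172409  0.11658193]
```

View pics/fin.png

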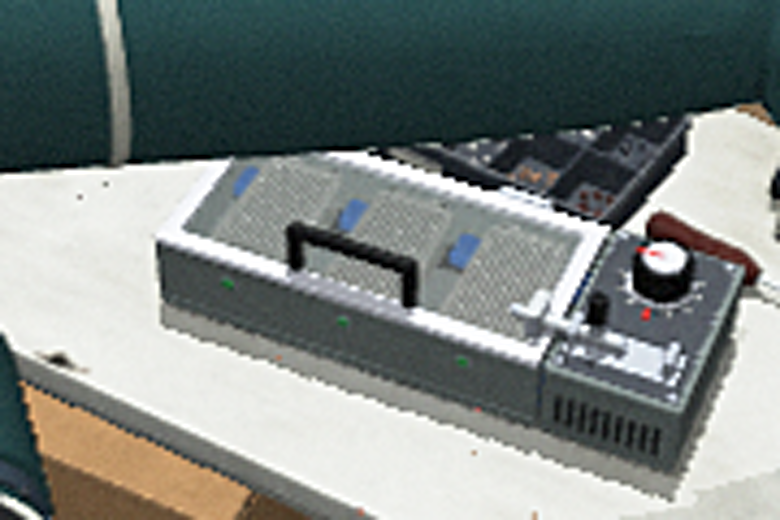

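The final view shows the guard shut, the bolt through its keeper and three drivers seated. The dial points to 90°, which is 3 clicks (the readings of about 95° match the start picture).

```bash
python3 -c "
from plant import finish_job
print(finish_job())"
```

```text
the job is handed in; nothing more can be done
None
```

The job is handed in: all three drivers are seated in their own bays, the guard is shut with the bolt fully home, and the dial went to zero before anything was opened and now stands at 3 clicks.

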